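# Battery, board and matching cover into a tilted module housing

## Robot

A 6-joint arm with a two-finger parallel gripper is mounted at the origin on the work surface. World frame = base frame: x ahead of the robot, y to its left, z up, the work surface at z = 0. Lengths are in m, angles in rad, forces in N, time in s.
With the tool pointing down it reaches from about 0.25 to 0.725 m from the base axis. Payload 4 kg.
Tool frame: the origin (TCP) lies on the centre line of the jaws, within the pads' length; the fingertips stand 17 mm ahead of it and the grasp point (between the pads) lies 2 mm behind it; z points along the fingers, y is the line along which they close (so a half turn about z gives the same grasp; the last joint's range is limited). The gripper opens to 85 mm and grips with 20 to 120 N. Pads are 22 mm wide; open, the fingers measure 114 mm over their backs; the gripper's body (76 mm by 85 mm) begins 54 mm behind the grasp point. The pads swing forward as they close: fully open they stand 13 mm farther back than shut.
Start: joints at [1.233, 0.241, 0.005, 1.335, 0, 1.571], TCP at [0.166, 0.472, 0.248] pointing down, gripper open.
Joint ranges: [-2.72, 2.72], [-1.05, 1.87], [-1.09, 1.28], [-1.99, 2.15], [-1.42, 1.44], [-3.14, 3.14]. Speed limits (rad/s): [2.79, 2.79, 3.14, 3.14, 3.14, 3.14].

## Interface

Orientations are given as a unit quaternion [x, y, z, w].
In Python, from workcell import bot, camera, get_calibration gives the robot as it stands.
- The arm moves only by the tool apply_moves, never from a script. Its argument "steps" is a list of rows, each a list of 3 entries, a list of its own where there are three numbers: the shift along the tool's x, y, z as a fraction of full scale, then the turn, a rotation vector about the tool's x, y, z as a fraction of full scale, then the opening, from 0 (shut) to 1 (fully open). A call has exactly 8 rows; each row shifts and turns the commanded pose from where the row before left it, along the tool's axes as they then stand; what a row does not reach is not made up. Full scale, the value 1, is 20 cm for a shift and pi rad for a turn. A row lasts 1/12 s, in which the tool goes at most 41.7 mm and 7.16 degrees, less where a joint would pass 70% of its speed; a pose out of reach is approached as far as the arm can. A call with a number of a shift or a turn outside -1 to 1 is refused whole. A call with a gripper value outside its range is refused whole. The fingers move at their own pace and stop on an object; the grip force is fixed at half the most. Time passes only in rows, so rows that do not move let the fingers close, or fill a call up. It gives the time, the measured TCP pose, the force, the opening and the grip force at its end, in the units of the state.
- bot.get_obs(): the state, without advancing time (a new reading comes with each control period).
- camera(name): name is "side" or "top" or "wrist"; returns (picture, depth): 420x560x3 uint8, red, green, blue; 420x560 float32, m along the optical axis (not along the pixel's ray), 0 where there is no reading.
- get_calibration(name): a dict with "fov_y" (degrees; the focal length in pixels is half the picture's height over the tangent of half this angle, whatever the lens; pixels are square), "cx", "cy" (the principal point, pixels), "rvec" (rotation vector, rad) and "tvec" (3), from world to camera coordinates, as OpenCV has them. Camera axes: x right, y down, z forward; pixel columns grow to the right and rows downward; lengths in m; the calibration is good to about 2 mm. A picture is of the moment at which its call begins: read the wrist's pose just before it. get_calibration takes no time and is no camera call; for the wrist camera it gives the pose at the moment of the call.
- bot.job_done(): hands the job in; it is judged then, once.
The state is a dict: "clock": time; "joint_pos": joint angles; "joint_vel": joint speeds; "tau": joint torques, N m; "eef_pos": TCP position; "tool_rot": TCP orientation; "ft_force": force on the tool from outside, world axes, zero at the start; "ft_torque": the same for the moment, N m; "grip_width": finger opening in m; "grasp_force": force on a finger pad.
Only numpy, scipy, OpenCV 4.12 (cv2) and the standard library are available. Lean on these libraries where they do the work, as an engineer would, in place of code of your own. Each camera call takes 0.05 s, during which the arm holds its last target. There are 200 camera calls.

## Task

Assemble the module in the tilted work stand: lay the blue battery pack flat in the bay between the ribs on the housing floor, then the circuit board over it, down on its pads with both connectors in the half-round ports, then close it with the housing's own cover, the one of the two whose ports match, flush on the rim all round. Set each part down gently without dropping or forcing it, and leave the other cover and the other things on the bench where they are.

Things in the scene. Friction and masses are not known exactly. Their poses are not given: they have to be found in the camera images.
- housing_floor (a point): Centre of the flat inner floor of the open lower housing, a grey cast box fixed on a work stand that tilts it 25 degrees towards the robot. z: the housing's upward axis, square to the floor; x: up the slope, away from the robot; y: across to the left. Inside 84 (x) by 110 (y) mm. Four L-shaped corner ribs 8 mm high leave a 74 (x) by 40 (y) mm battery bay about this point, open mid-way along each side.
- housing_rim (a point): Centre of the housing's mouth at rim height, 37 mm above the floor point along z; same axes. The housing is 94 (x) by 120 (y) mm outside, walls 5 mm thick. Four corner pads inside, tops 11 mm below the rim, carry the board. Nothing on the stand stands higher than the rim. Housing, board and cover each look the same after a half turn about z.
- housing_port (a point): Centre of the half-round port in the housing's +y end wall, at rim height and x = +16 mm: radius 9 mm, axis along y, in a half-round boss that projects 10 mm from the wall. The like port in the -y end is at x = -16 mm.
- battery_mid (a point): Centre (half-way up) of the battery pack, a blue block with white ends, 70 (x) by 36 (y) by 24 (z) mm, about 130 g, lying flat on the bench, z up. It belongs flat on the housing floor in the bay between the ribs, its length along the housing's x, this point 12 mm above the floor point; either way round, 2 mm play all round.
- board_grip (a point): Centre (half-way up) of the black transformer, 34 (x) by 22 (y) by 24 (z) mm, standing in the middle of the green circuit board: hold the board by it. The board, about 140 g, is 79 (x) by 105 (y) by 3 mm and lies flat on the bench, z up, its underside 15 mm below this point. Seated on the pads, this point is 41 mm above the floor point, x along the housing's x, either way round; 2.5 mm play at the edges.
- board_barrel (a point): Middle of the visible part of one brass connector barrel of the board, 16 mm across, axis along the board's y, sticking out 25 mm beyond the +y edge at x = +16 mm; its axis is 4 mm below the height of the transformer's centre. The like barrel on the -y edge is at x = -16 mm. Seated, the barrels lie in the ports with 1 mm play.
- cover_grip (a point): Centre (half-way up) of the raised box, 52 (x) by 40 (y) by 18 (z) mm, in the middle of the housing's own cover: hold the cover by it. A grey cast lid, about 260 g, 94 (x) by 120 (y) mm, lying roof up, z up. Below this point: flat roof 9 mm, joint face 23 mm, end of the lip 27 mm. Seated, joint face on the rim all round, this point is 60 mm above the floor point, x along the housing's x, either way round.
- cover_port (a point): Centre of the half-round port, radius 9 mm, in the +y end of the housing's own cover, at its joint face and x = +16 mm, as on the housing, in a boss that projects 10 mm and shows from above; the like port in the -y end is at x = -16 mm. The cover's lip goes 4 mm down inside the housing walls with 2 mm play all round.
- other_cover_grip (a point): The same point as cover_grip on the other cover, made for another unit: alike, but its ports are the other way about (x = -16 mm in the +y end, x = +16 mm in the -y end), so that it would ride up on the connector barrels. Not to be used or moved.
- screwdriver_mid (a point): The middle of an orange screwdriver, 190 mm long, lying between the robot and the stand. Not to be moved.
- solder_spool: Centre of the underside of a red spool of solder, 58 mm across, 50 mm high, beyond the stand. Not to be moved.
- screw_dish: Centre of the underside of a small steel dish of screws, 46 mm across, 14 mm high, left of the stand. Not to be moved.
- flux_bottle: Centre of the underside of a white bottle with a red cap, 42 mm across, 100 mm high, beyond the stand. Not to be moved.
- bit_case: Centre of the underside of a green case 70 by 45 by 22 mm, at the back left. Not to be moved.
- tape_roll: Centre of the underside of a black roll 36 mm across, 20 mm high, right of the stand. Not to be moved.
Mind the look-alikes: they are no part of the job. What is shaped like the part that bears cover_grip but pink is not meant.

How it is judged:
On the way, in this order (a step that is already met when the one before it is completed fails the run):
1. the battery pack lies flat in its bay on the housing floor (x of battery_mid in the frame of housing_floor between -0.005 and 0.005 m and y of battery_mid in the frame of housing_floor between -0.005 and 0.005 m and z of battery_mid in the frame of housing_floor between 0.0095 and 0.0145 m and angle between the z axis of battery_mid and the z axis of housing_floor, either way round below 0.06 rad and angle between the x axis of battery_mid and the x axis of housing_floor, either way round below 0.08 rad), for 0.2 s.
2. the board is down on its pads over the battery pack (all of step 1 and x of board_grip in the frame of housing_floor between -0.004 and 0.004 m and y of board_grip in the frame of housing_floor between -0.004 and 0.004 m and z of board_grip in the frame of housing_floor between 0.0385 and 0.0435 m and angle between the z axis of board_grip and the z axis of housing_floor, either way round below 0.05 rad and angle between the x axis of board_grip and the x axis of housing_floor, either way round below 0.08 rad), for 0.2 s.
3. the housing's own cover is flush on the rim (all of step 2 and x of cover_grip in the frame of housing_floor between -0.004 and 0.004 m and y of cover_grip in the frame of housing_floor between -0.004 and 0.004 m and z of cover_grip in the frame of housing_floor between 0.0575 and 0.0625 m and angle between the z axis of cover_grip and the z axis of housing_floor, either way round below 0.05 rad and angle between the x axis of cover_grip and the x axis of housing_floor, either way round below 0.08 rad), for 0.2 s.
At the end, for the whole second after the job is handed in: Battery pack flat on the floor in its bay (5 mm sideways, 2.5 mm high, 0.06 rad), board on its pads above it and the housing's own cover on the rim (each 4 mm sideways, 2.5 mm high, 0.05 rad of flat), all square to the housing within 0.08 rad, either way round (all of step 3); the robot touches nothing.
It fails at once if the other cover is moved by more than 25 mm (distance of other_cover_grip from where it was at the start of the episode above 0.025 m).
It fails at once if the screwdriver, solder spool, screw dish, bottle, bit case or tape roll is moved by more than 25 mm (distance of any of screwdriver_mid, solder_spool, screw_dish, flux_bottle, bit_case, tape_roll from where it was at the start of the episode above 0.025 m).
It fails at once if a part is forced against the housing (more than 80 N) (contact force between any of battery, board, cover and housing above 80 N).
It fails at once if a part is dropped into the housing (falls faster than 0.4 m/s there, out of the fingers) ((distance between battery_mid and housing_floor below 0.12 m and contact force between battery and the fingers below 0.1 N and linear speed of battery above 0.4 m/s) or (distance between board_grip and housing_floor below 0.12 m and contact force between board and the fingers below 0.1 N and linear speed of board above 0.4 m/s) or (distance between cover_grip and housing_floor below 0.12 m and contact force between cover and the fingers below 0.1 N and linear speed of cover above 0.4 m/s)).
It also fails if it takes over 72 s, if anything falls off the work surface, if the arm or the gripper's body presses on something with over 40 N, if the wrist force passes 120 N, or if a joint passes its speed limit or range.

## Working session

There is one attempt and no reset: what is moved stays moved. The work goes in short steps, Python scripts to look and compute and a tool call to move; the robot and the scene stay as the last step left them, time stands still between calls to the robot, and variables do not carry over. Pictures are saved under pics/ and viewed, at most 10 in all, crops included, and the job is handed in when it is done.

Besides the shell and the picture viewer there is one more tool, called after "Call:" as name(argument=value, ...), one argument or row to a line, values as JSON. apply_moves: Moves the arm, as the interface text tells. Its arguments: {"type":"object","properties":{"steps":{"type":"array"}},"required":["steps"]}

```bash
ls; mkdir -p pics
cat > h.py <<'E'
import numpy as np, cv2
from workcell import bot, camera, get_calibration
from scipy.spatial.transform import Rotation as R
def cal(n):
    c=get_calibration(n); f=210/np.tan(np.radians(c["fov_y"])/2)
    return f,c["cx"],c["cy"],R.from_rotvec(np.ravel(c["rvec"])).as_matrix(),np.ravel(c["tvec"])
def cloud(n,d,c=None):
    f,cx,cy,Rm,t=c or cal(n)
    v,u=np.mgrid[0:420,0:560]
    P=np.stack([(u-cx)/f*d,(v-cy)/f*d,d],-1)
    W=(P-t)@Rm; W[d<=0]=np.nan
    return W
def snap(n,name):
    c=cal(n); p,d=camera(n); cv2.imwrite(f"pics/{name}.png",p[...,::-1]); W=cloud(n,d,c); np.savez(f"pics/{name}.npz",p=p,W=W); return p,W
E
python3 - <<'E'
from h import *
p,W=snap("top","top0"); p2,W2=snap("side","side0")
cv2.imwrite("pics/both.png",cv2.resize(np.hstack([p,p2]),(800,300))[...,::-1])
print(cal("top"),cal("side")[3:]); print(get_calibration("top"))
o=bot.get_obs();print(o)
E
```

```text
pics
(np.float64(523.3156197660163), 278.6906592828459, 216.91257097341395, array([[-2.67598095e-02, -9.99640663e-01, -1.56751460e-03],
       [-9.95463111e-01,  2.67911421e-02, -9.12985703e-02],
       [ 9.13077589e-02, -8.82729388e-04, -9.95822331e-01]]), array([-0.0596094 ,  0.52654137,  1.44771957])) (array([[ 0.99345217, -0.11399791,  0.00756771],
       [-0.07635836, -0.71178836, -0.69823114],
       [ 0.0849835 ,  0.69308138, -0.71583239]]), array([-0.52830736,  0.05042996,  1.59292675]))
{'fov_y': 43.72994606875591, 'cx': 278.6906592828459, 'cy': 216.91257097341395, 'rvec': array([ 2.14505955, -2.20340805,  0.09910982]), 'tvec': array([-0.0596094 ,  0.52654137,  1.44771957])}
{'clock': 0.1, 'joint_pos': array([1.23303142e+00, 2.41328464e-01, 3.85831343e-03, 1.33520536e+00,
       2.68132217e-05, 1.57080676e+00]), 'joint_vel': array([ 0.00111179, -0.00153133,  0.00409349, -0.00058084, -0.00123472,
       -0.00104008]), 'tau': array([ 2.21885184e-04, -3.73137116e+01,  2.53010398e+01,  1.08444208e-02,
        6.71056938e-06,  1.35184646e-05]), 'eef_pos': array([0.16550463, 0.4712455 , 0.24750629]), 'tool_rot': array([ 1.68085889e-01,  9.85771906e-01, -9.23973704e-04, -1.71138703e-04]), 'ft_force': array([1.34797469, 0.67943591, 0.5728006 ]), 'ft_torque': array([ 0.0224203 , -0.04730033,  0.00329354]), 'grasp_force': 0.0, 'grip_width': 0.08573923623734521}
```

View pics/top0.png

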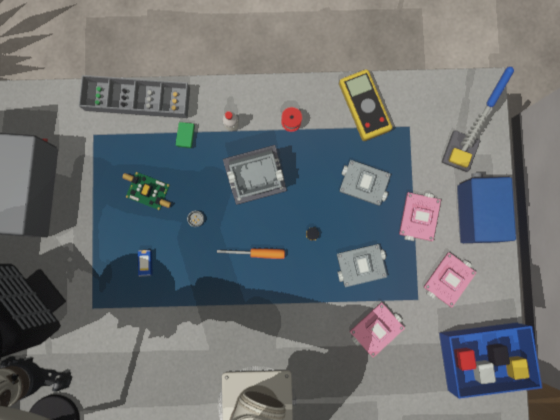

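View pics/side0.png

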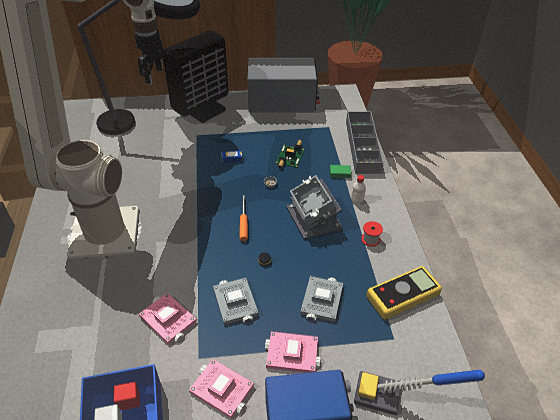

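Candidates for the cover: grey at (365,182) and grey at (362,265). Pink look-alikes are at (422,216), (452,279) and (378,328). The battery is the blue block at (145,262), not the blue box at (487,210). I'll take a close crop to check the port handedness.

Run:
```python
from h import *
z=np.load("pics/top0.npz"); p=z['p'];W=z['W']
def cr(u,v,w=33): return cv2.resize(p[v-w:v+w,u-w:u+w],(300,300),interpolation=cv2.INTER_CUBIC)
im=np.vstack([np.hstack([cr(365,182),cr(362,265)]),np.hstack([cr(255,174,36),cr(147,190)])])
cv2.imwrite("pics/crop1.png",im[...,::-1])
for n,(u,v) in dict(coverA=(366,182),coverB=(363,265),bat=(145,262),board=(148,190),housing=(255,172),dish=(195,218),tape=(313,233),scr=(250,253),bottle=(230,120),spool=(291,120)).items(): print(n,W[v,u].round(3))
def fit(mask,name):
    uv=np.argwhere(mask)[:,::-1].astype(np.float32); P=W[mask]
    r=cv2.minAreaRect((P[:,:2]*1000).astype(np.float32)); print(name,len(P),"c",np.round(r[0],1),"size",np.round(r[1],1),"ang",round(r[2],1),"z",np.nanmedian(P[:,2]).round(4))
def reg(u,v,w):
    m=np.zeros(p.shape[:2],bool); m[v-w:v+w,u-w:u+w]=1; return m
Z=np.nan_to_num(W[...,2])
for n,(u,v) in dict(A=(366,182),B=(363,265)).items():
    fit(reg(u,v,15)&(Z>0.036),n+" box"); fit(reg(u,v,35)&(Z>0.012),n+" all")
fit(reg(145,262,22)&(Z>0.012),"bat"); fit(reg(148,190,12)&(Z>0.018),"transf"); fit(reg(148,190,30)&(Z>0.003),"board")
```

```text
coverA [ 0.616 -0.322  0.031]
coverB [ 0.384 -0.303  0.037]
bat [0.408 0.302 0.025]
board [0.611 0.293 0.025]
housing [ 0.647 -0.012  0.065]
dish [0.53  0.165 0.001]
tape [ 0.477 -0.169  0.014]
scr [0.426 0.009 0.021]
bottle [0.79  0.053 0.082]
spool [ 0.796 -0.116  0.045]
A box 106 c [ 618.7 -319.1] size [39.6 52.1] ang 69.0 z 0.0375
A all 1387 c [ 616.  -328.7] size [158.6  97.1] ang 69.5 z 0.0187
B box 116 c [ 385.2 -301.1] size [51.2 39.3] ang 12.0 z 0.0378
B all 1443 c [ 384.9 -301.3] size [ 94.  140.1] ang 11.6 z 0.0183
bat 336 c [407.2 306. ] size [37.8 69.8] ang 88.6 z 0.023
transf 116 c [606.3 285. ] size [58.  33.8] ang 64.2 z 0.0261
board 1077 c [615.5 300.1] size [170.  173.6] ang 89.8 z 0.006
```

View pics/crop1.png

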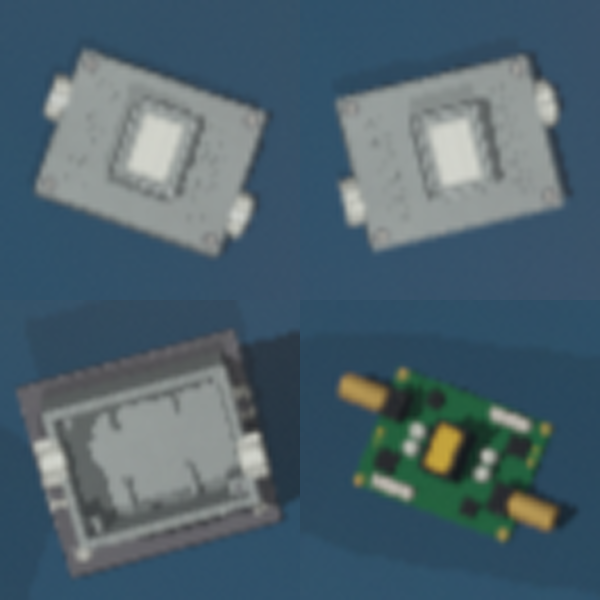

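Upper-left crop, cover A (top picture 365,182): its left boss is up the picture (+x) and its right boss down, the same hand as the housing and the board. So A is the housing's own cover, and B (362,265) is the other one. The board has two brass barrels and a black transformer with a yellow top.

```bash
cat >> h.py <<'E'
def pose():
    o=bot.get_obs(); return np.array(o["eef_pos"]),R.from_quat(o["tool_rot"])
def Rt(z,y):   # tool rotation from tool z and approx tool y
    z=z/np.linalg.norm(z); y=y-z*(y@z); y/=np.linalg.norm(y); return R.from_matrix(np.stack([np.cross(y,z),y,z],1))
def near(Rg):  # choose half-turn nearest present
    _,r=pose(); c=[Rg,Rg*R.from_rotvec([0,0,np.pi])]; return min(c,key=lambda q:(r.inv()*q).magnitude())
def plan(p,Rg=None,n=8,start=None):
    p0,r0=start or pose(); Rg=Rg or r0; rv=(r0.inv()*Rg).as_rotvec(); dp=(np.array(p)-p0)/n
    print("dp",(dp*n).round(4),"turn deg",np.degrees(rv).round(1),"mm/row",round(np.linalg.norm(dp)*1000,1),"deg/row",round(np.degrees(np.linalg.norm(rv))/n,2))
    for i in range(n):
        s=(r0*R.from_rotvec(rv*i/n)).inv().apply(dp)/.2; print([list(map(float,s.round(4))),list(map(float,(rv/n/np.pi).round(4)))])
def housing():
    h=np.load("housing.npz"); return h["o"],h["M"]
E
python3 - <<'E'
from h import *
f,cx,cy,Rm,t=cal("wrist"); p,r=pose()
print(f,cx,cy,"cam in tool",r.inv().apply(-Rm.T@t-p).round(4)); print("cam axes in tool\n",(r.inv().as_matrix()@Rm.T).round(3))
# rough housing from top: rim points
z=np.load("pics/top0.npz");W=z['W']; m=W[135:215,215:300].reshape(-1,3); m=m[np.isfinite(m).all(1)]; print(m.min(0),m.max(0))
Rg=near(Rt(np.array([0,0,-1.]),np.array([0.024,1,0])))
plan([0.407,0.306,0.20],Rg,16)
E
```

```text
359.3148063779776 278.7571948028812 215.09240608594268 cam in tool [ 0.0664  0.0004 -0.1256]
cam axes in tool
 [[-0.001 -0.964 -0.264]
 [ 1.    -0.    -0.001]
 [ 0.001 -0.264  0.964]]
[ 0.53339092 -0.13918985 -0.0146545 ] [0.77124764 0.10826132 0.1277125 ]
dp [ 0.2415 -0.1652 -0.0475] turn deg [ -0.1  -0.  -18. ] mm/row 18.5 deg/row 1.12
[[-0.0883, -0.0237, 0.0149], [-0.0, -0.0, -0.0062]]
[[-0.0878, -0.0254, 0.0149], [-0.0, -0.0, -0.0062]]
[[-0.0873, -0.0271, 0.0149], [-0.0, -0.0, -0.0062]]
[[-0.0868, -0.0288, 0.0149], [-0.0, -0.0, -0.0062]]
[[-0.0862, -0.0305, 0.0149], [-0.0, -0.0, -0.0062]]
[[-0.0856, -0.0322, 0.0149], [-0.0, -0.0, -0.0062]]
[[-0.0849, -0.0339, 0.0149], [-0.0, -0.0, -0.0062]]
[[-0.0842, -0.0356, 0.0149], [-0.0, -0.0, -0.0062]]
[[-0.0835, -0.0372, 0.0149], [-0.0, -0.0, -0.0062]]
[[-0.0828, -0.0388, 0.0149], [-0.0, -0.0, -0.0062]]
[[-0.082, -0.0405, 0.0149], [-0.0, -0.0, -0.0062]]
[[-0.0812, -0.0421, 0.0149], [-0.0, -0.0, -0.0062]]
[[-0.0804, -0.0436, 0.0149], [-0.0, -0.0, -0.0062]]
[[-0.0795, -0.0452, 0.0149], [-0.0, -0.0, -0.0062]]
[[-0.0786, -0.0468, 0.0149], [-0.0, -0.0, -0.0062]]
[[-0.0776, -0.0483, 0.0148], [-0.0, -0.0, -0.0062]]
```

Call:
apply_moves(
  steps=[
    [[-0.176,-0.049,0.03],[0,0,-0.0125],1],
    [[-0.175,-0.053,0.03],[0,0,-0.0125],1],
    [[-0.173,-0.06,0.03],[0,0,-0.0125],1],
    [[-0.17,-0.066,0.03],[0,0,-0.0125],1],
    [[-0.167,-0.072,0.03],[0,0,-0.0125],1],
    [[-0.164,-0.08,0.03],[0,0,-0.0125],1],
    [[-0.16,-0.085,0.03],[0,0,-0.0125],1],
    [[-0.157,-0.095,0.03],[0,0,-0.0125],1],
  ],
)

```text
clock: 0.77
eef_pos: [0.4084, 0.3065, 0.1997]
tool_rot: [0.011, 1.0, -0.0, -0.0]
ft_force: [-0.1, 0.9, 0.7]
grip_width: 0.0857
grasp_force: 0.0
```

Run:
```python
from h import *
p,r=pose();print(p,r.as_quat())
im,W=snap("wrist","w1"); print(pose())
Z=W[...,2]; hsv=cv2.cvtColor(im,cv2.COLOR_RGB2HSV)
m=(Z>0.019)&(Z<0.03)&(np.hypot(W[...,0]-.407,W[...,1]-.304)<.06)
P=W[m]; print(len(P), cv2.minAreaRect((P[:,:2]*1000).astype(np.float32)), np.median(P[:,2]))
```

```text
[0.40839845 0.30651132 0.19966099] [ 1.07861233e-02  9.99941762e-01 -1.81336353e-04 -3.15927236e-04]
(array([0.41314921, 0.30254985, 0.19836085]), Rotation.from_matrix(array([[-0.99963499,  0.02690306,  0.00247189],
                            [ 0.02689202,  0.99962868, -0.00439623],
                            [-0.00258925, -0.00432815, -0.99998728]])))
3345 ((404.86456298828125, 306.4745178222656), (70.89925384521484, 36.02109146118164), 0.8369231820106506) 0.02405712686765658
```

View pics/w1.png

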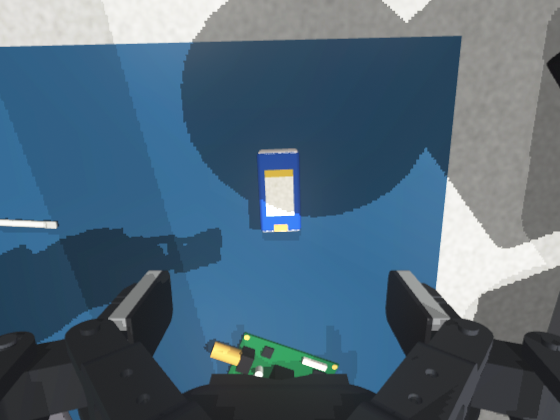

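The battery sits at (280,190), 70.9 × 36 mm with its top at z 0.024, which agrees with the description. The board is at the bottom of the frame. I'll descend on the battery.

Run:
```python
from h import *
a=np.radians(.6)
plan([0.4055,0.3063,0.05],near(Rt(np.array([0,0,-1.]),np.array([-np.sin(a),np.cos(a),0]))),5)
```

```text
dp [-0.0076  0.0038 -0.1484] turn deg [-0.3  0.1 -2.1] mm/row 29.7 deg/row 0.43
[[0.0081, 0.0042, 0.1483], [-0.0003, 0.0002, -0.0024]]
[[0.008, 0.0041, 0.1483], [-0.0003, 0.0002, -0.0024]]
[[0.0079, 0.004, 0.1483], [-0.0003, 0.0002, -0.0024]]
[[0.0078, 0.004, 0.1483], [-0.0003, 0.0002, -0.0024]]
[[0.0077, 0.0039, 0.1484], [-0.0003, 0.0002, -0.0024]]
```

Call:
apply_moves(
  steps=[
    [[0.008,0.004,0.148],[0,0,-0.0024],1],
    [[0.008,0.004,0.148],[0,0,-0.0024],1],
    [[0.008,0.004,0.148],[0,0,-0.0024],1],
    [[0.008,0.004,0.148],[0,0,-0.0024],1],
    [[0.008,0.004,0.148],[0,0,-0.0024],1],
    [[0,0,0],[0,0,0],0.7],
    [[0,0,0],[0,0,0],0.7],
    [[0,0,0],[0,0,0],0.7],
  ],
)

```text
clock: 1.48
eef_pos: [0.4001, 0.3126, 0.0534]
tool_rot: [-0.007, 1.0, 0.0, 0.001]
ft_force: [0.2, 0.3, 0.1]
grip_width: 0.0599
grasp_force: 0.0
```

Run:
```python
from h import *
a=np.radians(.6)
p,r=pose();print(p,np.degrees((r.inv()*near(Rt(np.array([0,0,-1.]),np.array([-np.sin(a),np.cos(a),0])))).as_rotvec()))
plan([0.4055,0.3063,0.019],None,3)
```

```text
[0.40005726 0.3125735  0.05343835] [0.04099736 0.05942821 0.19918276]
dp [ 0.0054 -0.0063 -0.0344] turn deg [0. 0. 0.] mm/row 11.8 deg/row 0.0
[[-0.0089, -0.0106, 0.0574], [0.0, 0.0, 0.0]]
[[-0.0089, -0.0106, 0.0574], [0.0, 0.0, 0.0]]
[[-0.0089, -0.0106, 0.0574], [0.0, 0.0, 0.0]]
```

Call:
apply_moves(
  steps=[
    [[-0.009,-0.0105,0.0575],[0,0,0],0.7],
    [[-0.009,-0.0105,0.0575],[0,0,0],0.7],
    [[-0.009,-0.0105,0.0575],[0,0,0],0.7],
    [[0,0,0],[0,0,0],0.7],
    [[0,0,0],[0,0,0],0],
    [[0,0,0],[0,0,0],0],
    [[0,0,0],[0,0,0],0],
    [[0,0,0],[0,0,0],0],
  ],
)

```text
clock: 2.15
eef_pos: [0.4063, 0.307, 0.0199]
tool_rot: [-0.007, 1.0, 0.001, 0.002]
ft_force: [-1.0, -0.7, 7.2]
grip_width: 0.0351
grasp_force: 61.5
```

Run:
```python
from h import *
p,r=pose();o=bot.get_obs();print(p,r.as_matrix().round(3),o["grip_width"],o["grasp_force"])
# rough tilted view pose above the housing
y=np.radians(13);t=np.radians(25)
X=np.array([np.cos(t)*np.cos(y),np.cos(t)*np.sin(y),np.sin(t)]);Y=np.array([-np.sin(y),np.cos(y),0]);Z=np.cross(X,Y)
plan([p[0],p[1],0.24],None,5)
plan(np.array([.65,-.012,.06])+.19*Z,near(Rt(-Z,Y)),14,(np.array([p[0],p[1],.24]),r))
```

```text
[0.40632986 0.30696801 0.01993206] [[-1.    -0.014  0.003]
 [-0.014  1.     0.003]
 [-0.003  0.003 -1.   ]] 0.03513846922796665 61.54780983924866
dp [0.     0.     0.2201] turn deg [0. 0. 0.] mm/row 44.0 deg/row 0.0
[[-0.0008, 0.0006, -0.2201], [0.0, 0.0, 0.0]]
[[-0.0008, 0.0006, -0.2201], [0.0, 0.0, 0.0]]
[[-0.0008, 0.0006, -0.2201], [0.0, 0.0, 0.0]]
[[-0.0008, 0.0006, -0.2201], [0.0, 0.0, 0.0]]
[[-0.0008, 0.0006, -0.2201], [0.0, 0.0, 0.0]]
dp [ 0.1654 -0.337  -0.0078] turn deg [ -2.5 -24.7 -12. ] mm/row 26.8 deg/row 1.97
[[-0.0574, -0.1212, 0.0027], [-0.001, -0.0098, -0.0048]]
[[-0.0554, -0.1221, 0.004], [-0.001, -0.0098, -0.0048]]
[[-0.0535, -0.1229, 0.0053], [-0.001, -0.0098, -0.0048]]
[[-0.0514, -0.1237, 0.0065], [-0.001, -0.0098, -0.0048]]
[[-0.0493, -0.1245, 0.0077], [-0.001, -0.0098, -0.0048]]
[[-0.0472, -0.1252, 0.0088], [-0.001, -0.0098, -0.0048]]
[[-0.0451, -0.1259, 0.0098], [-0.001, -0.0098, -0.0048]]
[[-0.0428, -0.1266, 0.0108], [-0.001, -0.0098, -0.0048]]
[[-0.0406, -0.1273, 0.0117], [-0.001, -0.0098, -0.0048]]
[[-0.0383, -0.1279, 0.0125], [-0.001, -0.0098, -0.0048]]
[[-0.036, -0.1285, 0.0132], [-0.001, -0.0098, -0.0048]]
[[-0.0337, -0.1291, 0.0139], [-0.001, -0.0098, -0.0048]]
[[-0.0313, -0.1296, 0.0145], [-0.001, -0.0098, -0.0048]]
[[-0.0289, -0.1301, 0.015], [-0.001, -0.0098, -0.0048]]
```

Call:
apply_moves(
  steps=[
    [[0,0,-0.1],[0,0,0],0],
    [[0,0,-0.2],[0,0,0],0],
    [[0,0,-0.2],[0,0,0],0],
    [[0,0,-0.2],[0,0,0],0],
    [[0,0,-0.2],[0,0,0],0],
    [[0,0,-0.2],[0,0,0],0],
    [[-0.057,-0.121,0.0027],[-0.001,-0.0098,-0.0048],0],
    [[-0.055,-0.122,0.004],[-0.001,-0.0098,-0.0048],0],
  ],
)

```text
clock: 2.82
eef_pos: [0.4304, 0.2592, 0.2409]
tool_rot: [-0.024, 0.999, 0.006, 0.035]
ft_force: [0.4, -1.1, -2.6]
grip_width: 0.0349
grasp_force: 60.5
```

Call:
apply_moves(
  steps=[
    [[-0.0535,-0.123,0.0053],[-0.001,-0.0098,-0.0048],0],
    [[-0.051,-0.124,0.0065],[-0.001,-0.0098,-0.0048],0],
    [[-0.049,-0.1245,0.0077],[-0.001,-0.0098,-0.0048],0],
    [[-0.047,-0.125,0.0088],[-0.001,-0.0098,-0.0048],0],
    [[-0.045,-0.126,0.0098],[-0.001,-0.0098,-0.0048],0],
    [[-0.043,-0.1266,0.0108],[-0.001,-0.0098,-0.0048],0],
    [[-0.0406,-0.1273,0.0117],[-0.001,-0.0098,-0.0048],0],
    [[-0.038,-0.128,0.0125],[-0.001,-0.0098,-0.0048],0],
  ],
)

```text
clock: 3.48
eef_pos: [0.5226, 0.0639, 0.2329]
tool_rot: [-0.082, 0.985, 0.017, 0.154]
ft_force: [-0.1, 0.2, -1.8]
grip_width: 0.0346
grasp_force: 60.5
```

Call:
apply_moves(
  steps=[
    [[-0.036,-0.1285,0.013],[-0.001,-0.0098,-0.0048],0],
    [[-0.034,-0.129,0.014],[-0.001,-0.0098,-0.0048],0],
    [[-0.031,-0.1296,0.0145],[-0.001,-0.0098,-0.0048],0],
    [[-0.029,-0.13,0.015],[-0.001,-0.0098,-0.0048],0],
    [[0,0,0],[0,0,0],0],
    [[0,0,0],[0,0,0],0],
    [[0,0,0],[0,0,0],0],
    [[0,0,0],[0,0,0],0],
  ],
)

```text
clock: 4.15
eef_pos: [0.5697, -0.0303, 0.2304]
tool_rot: [-0.112, 0.97, 0.024, 0.213]
ft_force: [0.2, -0.6, -1.4]
grip_width: 0.035
grasp_force: 60.6
```

Run:
```python
from h import *
p,r=pose();print(p);print(r.as_matrix().round(3))
im,W=snap("wrist","w2")
```

```text
[ 0.56970389 -0.03032032  0.23043666]
[[-0.884 -0.227  0.408]
 [-0.207  0.974  0.093]
 [-0.419 -0.002 -0.908]]
```

View pics/w2.png

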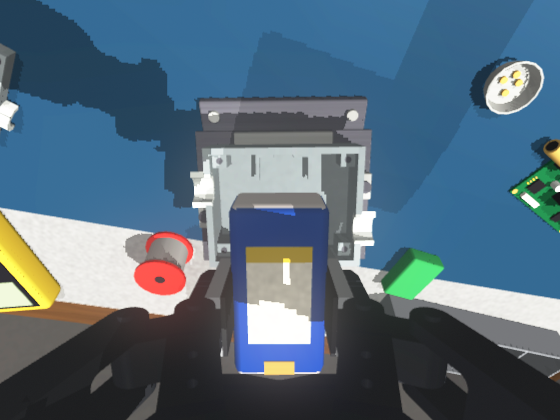

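The wrist view shows the held battery at (280,290) with the housing behind it. The near wall is at row 150, the left and right walls are visible, and the bosses are at (203,190) and (362,228).

```bash
cat > fit.py <<'E'
from h import *
from scipy.optimize import minimize
t=np.radians(25)
def frame(y):
    X=np.array([np.cos(t)*np.cos(y),np.cos(t)*np.sin(y),np.sin(t)]);Y=np.array([-np.sin(y),np.cos(y),0]);return np.stack([X,Y,np.cross(X,Y)],1)
def fith(W,excl=None):
    P=W.reshape(-1,3); k=np.isfinite(P).all(1)&(np.hypot(P[:,0]-.645,P[:,1]+.015)<.11)&(P[:,2]>.02)
    if excl is not None: k&=~excl.ravel()
    P=P[k]; best=None
    for y0 in np.radians([9,13,17]):
      for h0 in (0,):
        def cost(q,full=False):
            M=frame(q[3]); L=(P-q[:3])@M; x,y,z=abs(L[:,0]),abs(L[:,1]),L[:,2]
            out=np.maximum(np.maximum(x-.047,y-.060),0); inn=np.maximum(np.minimum(.042-x,.055-y),0)
            boss=(y>.058)&(y<.071)&(abs(x-.016)<.014)
            near=(abs(z)<.004)&(out<.006)&(inn<.006)&~boss
            d=np.sqrt(out**2+inn**2+z**2)
            if full: return near.sum(),d[near].mean(),L
            return np.minimum(d,.006).sum()-0.006*len(d)
        for s in range(12):
            rng=np.random.default_rng(s); x0=np.r_[P0+rng.normal(0,.006,3),y0]
            r=minimize(cost,x0,method="Nelder-Mead",options=dict(xatol=1e-5,fatol=1e-6,maxiter=1500,initial_simplex=np.vstack([x0,x0+np.diag([.005,.005,.005,.05])])))
            if best is None or r.fun<best.fun: best=r; bc=cost
    n,e,L=bc(best.x,True); return best.x,n,e,L
P0=np.array([.645,-.012,.10])
E
python3 - <<'E'
from fit import *
import fit
z=np.load("pics/top0.npz"); q,n,e,L=fith(z['W']); print("top rim",q[:3].round(4),np.degrees(q[3]).round(2),n,e)
z=np.load("pics/w2.npz");W=z['W'];p,r=pose(); T=r.inv().apply((np.nan_to_num(W).reshape(-1,3)-p)).reshape(W.shape)
ex=(np.abs(T[...,1])<.06)&(T[...,2]<.045)&(np.abs(T[...,0])<.06)
q2,n,e,L=fith(W,ex); print("wrist rim",q2[:3].round(4),np.degrees(q2[3]).round(2),n,e)
M=frame(q2[3]); L=(W-q2[:3])@M
k=(abs(L[...,0])<.035)&(abs(L[...,1])<.018)&(abs(L[...,2]+.037)<.006)&~ex; print("floor z",np.median(L[k][:,2]) if k.any() else None,k.sum())
hs=cv2.cvtColor(z['p'],cv2.COLOR_RGB2HSV)
k=(abs(T[...,0])<.05)&(abs(T[...,1])<.0165)&(T[...,2]>-.02)&(T[...,2]<.0)&(T[...,2]!=0)
Q=T[k];print("bat top in tool: n",len(Q),"x",np.percentile(Q[:,0],[0.2,1,99,99.8]),"y",np.percentile(Q[:,1],[1,99]),"z",np.median(Q[:,2]))
E
```

```text
top rim [0.6517 0.0053 0.0708] 10.37 401 0.002866568649538251
wrist rim [ 0.6286 -0.0134  0.1031] 13.87 2435 0.0007439471055277203
floor z -0.0367681595066162 1446
bat top in tool: n 15077 x [-0.03291523 -0.03173876  0.03670592  0.03704613] y [-0.01615203  0.01613172] z -0.0039047836367195627
```

Run:
```python
from fit import *
import fit
fit.P0=np.array([.6286,-.0134,.1031])
z=np.load("pics/top0.npz"); q,n,e,L=fith(z['W']); print("top rim",q[:3].round(4),np.degrees(q[3]).round(2),n,e)
M=frame(np.radians(13.87)); o=np.array([.6286,-.0134,.1031])-.037*M[:,2]
np.savez("housing.npz",o=o,M=M); print("floor",o)
# battery centre at tool (.002,0,.008); tool x = -housing x
def tgt(h): 
    Rg=near(Rt(-M[:,2],M[:,1])); return o+M[:,2]*(.012+h)-Rg.apply([.002,0,.008]),Rg
plan(*tgt(.075),6)
```

```text
top rim [ 0.6322 -0.013   0.102 ] 14.73 239 0.001664402603299982
floor [ 0.64378094 -0.00965153  0.06956661]
dp [ 0.0367  0.0113 -0.074 ] turn deg [-0.4 -0.2 -0.6] mm/row 13.9 deg/row 0.13
[[-0.0032, 0.0023, 0.0694], [-0.0004, -0.0002, -0.0006]]
[[-0.0031, 0.0023, 0.0694], [-0.0004, -0.0002, -0.0006]]
[[-0.0031, 0.0022, 0.0694], [-0.0004, -0.0002, -0.0006]]
[[-0.003, 0.0021, 0.0694], [-0.0004, -0.0002, -0.0006]]
[[-0.003, 0.002, 0.0694], [-0.0004, -0.0002, -0.0006]]
[[-0.0029, 0.0019, 0.0694], [-0.0004, -0.0002, -0.0006]]
```

Call:
apply_moves(
  steps=[
    [[-0.003,0.002,0.0694],[-0.0004,-0.0002,-0.0006],0],
    [[-0.003,0.002,0.0694],[-0.0004,-0.0002,-0.0006],0],
    [[-0.003,0.002,0.0694],[-0.0004,-0.0002,-0.0006],0],
    [[-0.003,0.002,0.0694],[-0.0004,-0.0002,-0.0006],0],
    [[-0.003,0.002,0.0694],[-0.0004,-0.0002,-0.0006],0],
    [[-0.003,0.002,0.0694],[-0.0004,-0.0002,-0.0006],0],
    [[0,0,0],[0,0,0],0],
    [[0,0,0],[0,0,0],0],
  ],
)

```text
clock: 4.87
eef_pos: [0.6062, -0.019, 0.1555]
tool_rot: [-0.118, 0.969, 0.026, 0.214]
ft_force: [0.4, -0.1, -1.4]
grip_width: 0.0348
grasp_force: 60.6
```

Run:
```python
from h import *
o,M=housing()
Rg=near(Rt(-M[:,2],M[:,1])); im,W=snap("wrist","w3"); p,r=pose()
L=(W-o)@M
# inner walls near/left/right check: rim points
k=(abs(L[...,2]-.037)<.003)&(abs(L[...,0])<.06)&(abs(L[...,1])<.063); Q=L[k]
for s in(-1,1):
    e=Q[(s*Q[:,1]>.05)&(s*Q[:,1]<.062)&(abs(Q[:,0])<.04)]; print("ywall",s,len(e),np.percentile(e[:,1],[3,97]) if len(e) else None)
    e=Q[(s*Q[:,0]>.036)&(s*Q[:,0]<.052)&(abs(Q[:,1])<.05)]; print("xwall",s,len(e),np.percentile(e[:,0],[3,97]) if len(e) else None, np.median(e[:,2]) if len(e) else None)
plan(o+M[:,2]*(.012+.012)-Rg.apply([.002,0,.008]),Rg,6)
plan(o+M[:,2]*(.012+.012)-Rg.apply([.002,0,.008]),Rg,1)
```

```text
ywall -1 1217 [-0.06094888 -0.05467458]
xwall -1 2163 [-0.0470004  -0.04213287] 0.03712122256336468
ywall 1 1272 [0.05497874 0.06088851]
xwall 1 0 None None
dp [ 0.0257  0.0068 -0.0571] turn deg [ 0. -0.  0.] mm/row 10.5 deg/row 0.01
[[-0.0, 0.0004, 0.0525], [0.0, -0.0, 0.0]]
[[-0.0, 0.0004, 0.0525], [0.0, -0.0, 0.0]]
[[-0.0, 0.0004, 0.0525], [0.0, -0.0, 0.0]]
[[0.0, 0.0004, 0.0525], [0.0, -0.0, 0.0]]
[[0.0, 0.0004, 0.0525], [0.0, -0.0, 0.0]]
[[0.0, 0.0004, 0.0525], [0.0, -0.0, 0.0]]
dp [ 0.0257  0.0068 -0.0571] turn deg [ 0. -0.  0.] mm/row 63.0 deg/row 0.05
[[-0.0001, 0.0022, 0.315], [0.0001, -0.0002, 0.0002]]
```

Walls confirmed to within half a millimetre. I'll descend to 12 mm above the seat, then ease it in.

Call:
apply_moves(
  steps=[
    [[0,0.0004,0.0525],[0,0,0],0],
    [[0,0.0004,0.0525],[0,0,0],0],
    [[0,0.0004,0.0525],[0,0,0],0],
    [[0,0.0004,0.0525],[0,0,0],0],
    [[0,0.0004,0.0525],[0,0,0],0],
    [[0,0.0004,0.0525],[0,0,0],0],
    [[0,0,0],[0,0,0],0],
    [[0,0,0],[0,0,0],0],
  ],
)

```text
clock: 5.58
eef_pos: [0.632, -0.0132, 0.0977]
tool_rot: [-0.118, 0.969, 0.026, 0.214]
ft_force: [0.2, -0.1, -1.5]
grip_width: 0.0348
grasp_force: 60.6
```

Call:
apply_moves(
  steps=[
    [[0,0,0.01],[0,0,0],0],
    [[0,0,0.01],[0,0,0],0],
    [[0,0,0.01],[0,0,0],0],
    [[0,0,0.01],[0,0,0],0],
    [[0,0,0.0],[0,0,0],0],
    [[0,0,0],[0,0,0],0],
    [[0,0,0],[0,0,0],0],
    [[0,0,0],[0,0,0],0],
  ],
)

```text
clock: 6.25
eef_pos: [0.6359, -0.0125, 0.0922]
tool_rot: [-0.118, 0.969, 0.026, 0.215]
ft_force: [-0.6, -0.9, -1.3]
grip_width: 0.035
grasp_force: 60.6
```

Run:
```python
from h import *
o,M=housing();p,r=pose(); print("bat in housing",((p+r.apply([.002,0,.008])-o)@M).round(4), bot.get_obs()["ft_force"])
```

```text
bat in housing [ 0.     -0.0009  0.016 ] [-0.64165325 -0.88169157 -1.29509134]
```

Call:
apply_moves(
  steps=[
    [[0,0.003,0.005],[0,0,0],0],
    [[0,0,0.005],[0,0,0],0],
    [[0,0,0.005],[0,0,0],0],
    [[0,0,0.003],[0,0,0],0],
    [[0,0,0.0],[0,0,0],0],
    [[0,0,0],[0,0,0],0],
    [[0,0,0],[0,0,0],0],
    [[0,0,0],[0,0,0],0],
  ],
)

```text
clock: 6.92
eef_pos: [0.6371, -0.0116, 0.0887]
tool_rot: [-0.118, 0.969, 0.026, 0.215]
ft_force: [-1.9, -0.2, 1.1]
grip_width: 0.0347
grasp_force: 61.0
```

Run:
```python
from h import *
o,M=housing();p,r=pose(); print("bat in housing",((p+r.apply([.002,0,.008])-o)@M).round(4), bot.get_obs()["ft_force"])
```

```text
bat in housing [-0.0002 -0.0003  0.0123] [-1.90909923 -0.23220829  1.14536575]
```

Call:
apply_moves(
  steps=[
    [[0,0,0.003],[0,0,0],0],
    [[0,0,0],[0,0,0],0.47],
    [[0,0,0],[0,0,0],0.52],
    [[0,0,0],[0,0,0],0.55],
    [[0,0,-0.05],[0,0,0],0.55],
    [[0,0,-0.1],[0,0,0],0.55],
    [[0,0,-0.15],[0,0,0],0.55],
    [[0,0,-0.15],[0,0,0],0.55],
  ],
)

```text
clock: 7.58
eef_pos: [0.5994, -0.0205, 0.17]
tool_rot: [-0.118, 0.969, 0.026, 0.214]
ft_force: [1.0, -0.7, 0.7]
grip_width: 0.0468
grasp_force: 0.0
```

Call:
apply_moves(
  steps=[
    [[0,0,-0.2],[0,0,0],0.6],
    [[0,0,-0.1],[0,0,0],0.7],
    [[0,0,0],[0,0,0],0.8],
    [[0,0,0],[0,0,0],0.8],
    [[0,0,0],[0,0,0],0.8],
    [[0,0,0],[0,0,0],0.8],
    [[0,0,0],[0,0,0],0.8],
    [[0,0,0],[0,0,0],0.8],
  ],
)

```text
clock: 8.25
eef_pos: [0.5754, -0.0264, 0.2225]
tool_rot: [-0.118, 0.969, 0.026, 0.213]
ft_force: [-0.4, 0.4, -0.3]
grip_width: 0.0688
grasp_force: 0.0
```

Run:
```python
from fit import *
import fit
o,M=housing(); p,r=pose(); print(p)
im,W=snap("wrist","w4"); fit.P0=o+.037*M[:,2]
q,n,e,_=fith(W); print("rim now",q[:3].round(4),np.degrees(q[3]).round(2),n,e,"old",fit.P0.round(4))
M2=frame(q[3]);o2=q[:3]-.037*M2[:,2]; L=(W-o2)@M2
np.savez("housing2.npz",o=o2,M=M2)
k=(abs(L[...,2]-.024)<.003)&(abs(L[...,0])<.04)&(abs(L[...,1])<.025)
Q=L[k]; print("bat",len(Q),cv2.minAreaRect((Q[:,:2]*1000).astype(np.float32)),np.median(Q[:,2]),np.percentile(Q[:,2],[5,95]))
# board in world from this view?
z=np.load("pics/w4.npz")
hs=cv2.cvtColor(im,cv2.COLOR_RGB2HSV); g=(hs[...,0]>45)&(hs[...,0]<80)&(hs[...,1]>120); print("green px in view",g.sum(), np.nanmedian(W[g],0) if g.any() else '')
# next: above the board, tool down, close along board x
z=np.load("pics/top0.npz");Wt=z['W'];h=cv2.cvtColor(z['p'],cv2.COLOR_RGB2HSV)
m=(h[...,0]>45)&(h[...,0]<85)&(h[...,1]>100);m[:160]=0;m[:,200:]=0;m[:,:100]=0
Q=Wt[m];Q=Q[np.isfinite(Q).all(1)];print("board",cv2.minAreaRect((Q[:,:2]*1000).astype(np.float32)),np.median(Q[:,2]))
```

```text
[ 0.57544694 -0.02642881  0.2224742 ]
rim now [ 0.6284 -0.0134  0.1029] 13.86 3566 0.0007734478674586328 old [ 0.6286 -0.0134  0.1031]
bat 4019 ((0.12384796142578125, -0.6889934539794922), (35.94855499267578, 70.20860290527344), 89.84652709960938) 0.02422045992834887 [0.022717   0.02539583]
green px in view 2676 [0.65693081 0.24328331 0.00397312]
board ((613.27294921875, 301.3708801269531), (108.32740783691406, 77.87330627441406), 64.31390380859375) 0.00281407546424597
```

```bash
mv housing2.npz housing.npz
python3 - <<'E'
from h import *
p,r=pose(); j=bot.get_obs()["joint_pos"]; print(j.round(3)); x=r.as_matrix()[:,0]; print("toolx yaw",np.arctan2(x[1],x[0]))
a=np.radians(-25.7); b=np.array([np.cos(a),np.sin(a),0])
for s in(1,-1):
    Rg=Rt(np.array([0,0,-1.]),s*b); print(s,np.degrees((r.inv()*Rg).as_rotvec()).round(1))
o,M=housing()
for s in(1,-1):
    Rg=Rt(-M[:,2],s*M[:,0]); print("place",s,np.degrees((r.inv()*Rg).as_rotvec()).round(1))
E
```

```text
[-0.12   0.126 -0.3    0.736  0.15  -0.331]
toolx yaw -2.900194215581682
1 [ 28.   13.2 127.1]
-1 [-10.9  23.2 -49.6]
place 1 [-0.1 -0.1 90. ]
place -1 [  0.1  -0.1 -90. ]
```

Run:
```python
from h import *
a=np.radians(-25.7); b=np.array([np.cos(a),np.sin(a),0])
plan([.613,.301,.20],Rt(np.array([0,0,-1.]),-b),12)
```

```text
dp [ 0.0374  0.3275 -0.0227] turn deg [-10.9  23.2 -49.6] mm/row 27.5 deg/row 4.66
[[-0.0393, 0.1287, 0.0288], [-0.0051, 0.0108, -0.023]]
[[-0.0495, 0.1251, 0.0293], [-0.0051, 0.0108, -0.023]]
[[-0.0594, 0.1207, 0.0294], [-0.0051, 0.0108, -0.023]]
[[-0.0689, 0.1156, 0.0291], [-0.0051, 0.0108, -0.023]]
[[-0.078, 0.1098, 0.0284], [-0.0051, 0.0108, -0.023]]
[[-0.0866, 0.1034, 0.0273], [-0.0051, 0.0108, -0.023]]
[[-0.0948, 0.0964, 0.0258], [-0.0051, 0.0108, -0.023]]
[[-0.1023, 0.0889, 0.024], [-0.0051, 0.0108, -0.023]]
[[-0.1092, 0.0809, 0.0217], [-0.0051, 0.0108, -0.023]]
[[-0.1154, 0.0725, 0.0191], [-0.0051, 0.0108, -0.023]]
[[-0.121, 0.0637, 0.0162], [-0.0051, 0.0108, -0.023]]
[[-0.1257, 0.0545, 0.013], [-0.0051, 0.0108, -0.023]]
```

Call:
apply_moves(
  steps=[
    [[-0.039,0.129,0.029],[-0.0051,0.0108,-0.023],0.8],
    [[-0.05,0.125,0.029],[-0.0051,0.0108,-0.023],0.8],
    [[-0.059,0.121,0.029],[-0.0051,0.0108,-0.023],0.8],
    [[-0.069,0.1155,0.029],[-0.0051,0.0108,-0.023],0.8],
    [[-0.078,0.11,0.028],[-0.0051,0.0108,-0.023],0.8],
    [[-0.0865,0.1035,0.027],[-0.0051,0.0108,-0.023],0.8],
    [[-0.095,0.096,0.026],[-0.0051,0.0108,-0.023],0.8],
    [[-0.102,0.089,0.024],[-0.0051,0.0108,-0.023],0.8],
  ],
)

```text
clock: 8.97
eef_pos: [0.6008, 0.193, 0.2083]
tool_rot: [-0.405, 0.911, 0.009, 0.073]
ft_force: [0.8, -1.3, -0.5]
grip_width: 0.0684
grasp_force: 0.0
```

Call:
apply_moves(
  steps=[
    [[-0.109,0.081,0.022],[-0.0051,0.0108,-0.023],0.8],
    [[-0.115,0.0725,0.019],[-0.0051,0.0108,-0.023],0.8],
    [[-0.121,0.064,0.016],[-0.0051,0.0108,-0.023],0.8],
    [[-0.126,0.0545,0.013],[-0.0051,0.0108,-0.023],0.8],
    [[0,0,0],[0,0,0],0.8],
    [[0,0,0],[0,0,0],0.8],
    [[0,0,0],[0,0,0],0.8],
    [[0,0,0],[0,0,0],0.8],
  ],
)

```text
clock: 9.63
eef_pos: [0.613, 0.2998, 0.2017]
tool_rot: [-0.532, 0.847, -0.0, -0.0]
ft_force: [-0.7, -0.1, 0.3]
grip_width: 0.0685
grasp_force: 0.0
```

Run:
```python
from h import *
p,r=pose();print(p)
im,W=snap("wrist","w5")
hs=cv2.cvtColor(im,cv2.COLOR_RGB2HSV); D=np.hypot(W[...,0]-.613,W[...,1]-.301)
g=(hs[...,0]>45)&(hs[...,0]<85)&(hs[...,1]>100)&(D<.09)&(W[...,2]<.008); Q=W[g]
q=cv2.minAreaRect((Q[:,:2]*1000).astype(np.float32)); print("board",q,np.median(Q[:,2]))
k=(D<.035)&(W[...,2]>.022)&(W[...,2]<.032); Q=W[k]; print("transf",len(Q),cv2.minAreaRect((Q[:,:2]*1000).astype(np.float32)),np.median(Q[:,2]))
```

```text
[0.61297508 0.2998226  0.2016578 ]
board ((611.0797119140625, 301.558349609375), (105.66362762451172, 80.18402862548828), 67.48513793945312) 0.00307622055176466
transf 1021 ((611.197509765625, 301.6532897949219), (22.34210205078125, 33.94782638549805), 66.82781982421875) 0.02718203212923646
```

View pics/w5.png

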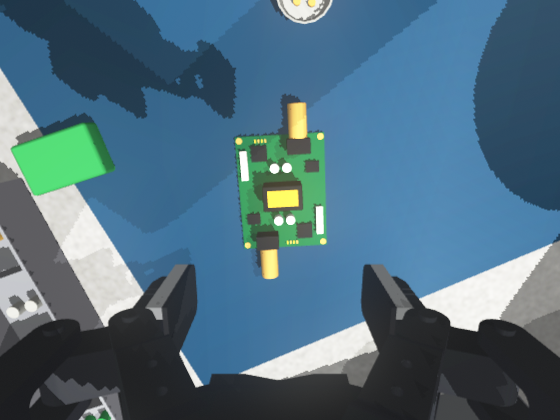

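Board at (281,190): 105.7 × 80 mm, transformer top at z 0.027. Its x sides are clear for the fingers.

Run:
```python
from h import *
a=np.radians(-22.8); b=np.array([np.cos(a),np.sin(a),0])
plan([.6111,.3016,.05],Rt(np.array([0,0,-1.]),-b),5)
```

```text
dp [-0.002   0.002  -0.1522] turn deg [-0.  0. -3.] mm/row 30.4 deg/row 0.59
[[-0.0009, 0.0028, 0.1522], [-0.0, 0.0, -0.0033]]
[[-0.001, 0.0027, 0.1522], [-0.0, 0.0, -0.0033]]
[[-0.001, 0.0027, 0.1522], [-0.0, 0.0, -0.0033]]
[[-0.001, 0.0027, 0.1522], [-0.0, 0.0, -0.0033]]
[[-0.0011, 0.0026, 0.1522], [-0.0, 0.0, -0.0033]]
```

Call:
apply_moves(
  steps=[
    [[-0.001,0.0027,0.152],[0,0,-0.0033],0.8],
    [[-0.001,0.0027,0.152],[0,0,-0.0033],0.8],
    [[-0.001,0.0027,0.152],[0,0,-0.0033],0.8],
    [[-0.001,0.0027,0.152],[0,0,-0.0033],0.7],
    [[-0.001,0.0027,0.152],[0,0,-0.0033],0.7],
    [[0,0,0],[0,0,0],0.6],
    [[0,0,0],[0,0,0],0.6],
    [[0,0,0],[0,0,0],0.6],
  ],
)

```text
clock: 10.35
eef_pos: [0.6124, 0.3027, 0.0522]
tool_rot: [-0.554, 0.833, -0.0, 0.002]
ft_force: [0.8, 0.5, -0.6]
grip_width: 0.0509
grasp_force: 0.0
```

Run:
```python
from h import *
a=np.radians(-22.8); b=np.array([np.cos(a),np.sin(a),0])
plan([.6111,.3016,.023],Rt(np.array([0,0,-1.]),-b),3)
```

```text
dp [-0.0013 -0.0011 -0.0292] turn deg [-0.1  0.2  0. ] mm/row 9.8 deg/row 0.07
[[0.0026, 0.0014, 0.0487], [-0.0003, 0.0003, 0.0001]]
[[0.0026, 0.0014, 0.0487], [-0.0003, 0.0003, 0.0001]]
[[0.0025, 0.0013, 0.0487], [-0.0003, 0.0003, 0.0001]]
```

Call:
apply_moves(
  steps=[
    [[0.0025,0.0014,0.0485],[0,0,0],0.6],
    [[0.0025,0.0014,0.0485],[0,0,0],0.6],
    [[0.0025,0.0014,0.0485],[0,0,0],0.6],
    [[0,0,0],[0,0,0],0.6],
    [[0,0,0],[0,0,0],0],
    [[0,0,0],[0,0,0],0],
    [[0,0,0],[0,0,0],0],
    [[0,0,0],[0,0,0],0],
  ],
)

```text
clock: 11.02
eef_pos: [0.6097, 0.3019, 0.0205]
tool_rot: [-0.554, 0.832, -0.0, 0.0]
ft_force: [0.4, 0.5, -1.5]
grip_width: 0.0329
grasp_force: 61.3
```

Run:
```python
from h import *
o,M=housing(); p,r=pose();print(p,bot.get_obs()["grip_width"],"grip in tool",r.inv().apply(np.array([.6111,.3016,.015])-p).round(4))
up=np.array([p[0],p[1],.22])
plan(o+M[:,2]*.20,Rt(-M[:,2],-M[:,0]),12,(up,r))
```

```text
[0.6097193  0.30193716 0.02053418] 0.03292188328375732 grip in tool [-0.0002 -0.0014  0.0055]
dp [-0.0482 -0.3319  0.0307] turn deg [ 24.1  -8.  -36. ] mm/row 28.1 deg/row 3.67
[[0.1353, -0.0348, -0.0128], [0.0112, -0.0037, -0.0166]]
[[0.1368, -0.0281, -0.0133], [0.0112, -0.0037, -0.0166]]
[[0.138, -0.0214, -0.014], [0.0112, -0.0037, -0.0166]]
[[0.1387, -0.0147, -0.015], [0.0112, -0.0037, -0.0166]]
[[0.1392, -0.008, -0.0162], [0.0112, -0.0037, -0.0166]]
[[0.1392, -0.0013, -0.0176], [0.0112, -0.0037, -0.0166]]
[[0.1389, 0.0053, -0.0193], [0.0112, -0.0037, -0.0166]]
[[0.1382, 0.0119, -0.0212], [0.0112, -0.0037, -0.0166]]
[[0.1371, 0.0183, -0.0233], [0.0112, -0.0037, -0.0166]]
[[0.1357, 0.0246, -0.0257], [0.0112, -0.0037, -0.0166]]
[[0.134, 0.0307, -0.0282], [0.0112, -0.0037, -0.0166]]
[[0.1319, 0.0366, -0.0309], [0.0112, -0.0037, -0.0166]]
```

Call:
apply_moves(
  steps=[
    [[0,0,-0.1],[0,0,0],0],
    [[0,0,-0.15],[0,0,0],0],
    [[0,0,-0.2],[0,0,0],0],
    [[0,0,-0.2],[0,0,0],0],
    [[0,0,-0.2],[0,0,0],0],
    [[0,0,-0.15],[0,0,0],0],
    [[0.135,-0.035,-0.013],[0.0112,-0.0037,-0.0166],0],
    [[0.137,-0.028,-0.013],[0.0112,-0.0037,-0.0166],0],
  ],
)

```text
clock: 11.68
eef_pos: [0.6042, 0.2483, 0.229]
tool_rot: [-0.598, 0.8, -0.024, 0.034]
ft_force: [-0.2, -1.5, -2.4]
grip_width: 0.033
grasp_force: 61.5
```

Call:
apply_moves(
  steps=[
    [[0.138,-0.0215,-0.014],[0.0112,-0.0037,-0.0166],0],
    [[0.139,-0.0147,-0.015],[0.0112,-0.0037,-0.0166],0],
    [[0.139,-0.008,-0.016],[0.0112,-0.0037,-0.0166],0],
    [[0.139,-0.0013,-0.0176],[0.0112,-0.0037,-0.0166],0],
    [[0.139,0.0053,-0.019],[0.0112,-0.0037,-0.0166],0],
    [[0.138,0.012,-0.021],[0.0112,-0.0037,-0.0166],0],
    [[0.137,0.018,-0.023],[0.0112,-0.0037,-0.0166],0],
    [[0.136,0.0246,-0.0257],[0.0112,-0.0037,-0.0166],0],
  ],
)

```text
clock: 12.35
eef_pos: [0.5685, 0.0243, 0.2461]
tool_rot: [0.74, -0.647, 0.113, -0.144]
ft_force: [-0.6, 0.0, -2.2]
grip_width: 0.0326
grasp_force: 61.5
```

Call:
apply_moves(
  steps=[
    [[0.134,0.031,-0.028],[0.0112,-0.0037,-0.0166],0],
    [[0.132,0.0366,-0.031],[0.0112,-0.0037,-0.0166],0],
    [[0,0,0],[0,0,0],0],
    [[0,0,0],[0,0,0],0],
    [[0,0,0],[0,0,0],0],
    [[0,0,0],[0,0,0],0],
    [[0,0,0],[0,0,0],0],
    [[0,0,0],[0,0,0],0],
  ],
)

```text
clock: 13.02
eef_pos: [0.5614, -0.0288, 0.2507]
tool_rot: [0.769, -0.602, 0.133, -0.171]
ft_force: [-0.3, -0.4, -1.8]
grip_width: 0.0329
grasp_force: 61.5
```

Run:
```python
from h import *
o,M=housing(); p,r=pose();print(p,bot.get_obs()["grip_width"],"rot err",np.degrees((r.inv()*Rt(-M[:,2],-M[:,0])).as_rotvec()).round(2))
im,W=snap("wrist","w6"); T=r.inv().apply(np.nan_to_num(W).reshape(-1,3)-p).reshape(W.shape)
hs=cv2.cvtColor(im,cv2.COLOR_RGB2HSV)
g=(hs[...,0]>45)&(hs[...,0]<85)&(hs[...,1]>100)&(abs(T[...,2]-.0175)<.012); Q=T[g]
print("board in tool",len(Q),cv2.minAreaRect((Q[:,:2]*1000).astype(np.float32)),np.median(Q[:,2]))
A=np.c_[Q[:,:2],np.ones(len(Q))]; print("plane",np.linalg.lstsq(A,Q[:,2],rcond=None)[0])
```

```text
[ 0.56144484 -0.02880135  0.25070899] 0.032878549743700324 rot err [-0.04  0.03 -0.  ]
board in tool 11502 ((-0.4256744384765625, -0.5227012634277344), (79.59109497070312, 104.63770294189453), 89.88494110107422) 0.0174131141022792
plane [ 0.00038955 -0.00077231  0.01740903]
```

View pics/w6.png

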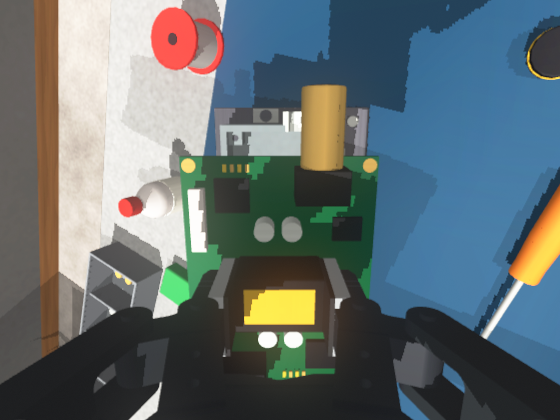

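The held board is square and level in the tool, with its centre within 0.5 mm.

Run:
```python
from h import *
o,M=housing();Rg=Rt(-M[:,2],-M[:,0])
plan(o+M[:,2]*.055-Rg.apply([-.0004,-.0005,.0054]),Rg,6)
```

```text
dp [ 0.057   0.0126 -0.1267] turn deg [-0.  0. -0.] mm/row 23.3 deg/row 0.01
[[0.0013, 0.0006, 0.1163], [-0.0, 0.0, -0.0]]
[[0.0013, 0.0006, 0.1163], [-0.0, 0.0, -0.0]]
[[0.0012, 0.0006, 0.1163], [-0.0, 0.0, -0.0]]
[[0.0012, 0.0006, 0.1163], [-0.0, 0.0, -0.0]]
[[0.0012, 0.0006, 0.1163], [-0.0, 0.0, -0.0]]
[[0.0012, 0.0005, 0.1163], [-0.0, 0.0, -0.0]]
```

Call:
apply_moves(
  steps=[
    [[0.0012,0.0006,0.14],[0,0,0],0],
    [[0.0012,0.0006,0.14],[0,0,0],0],
    [[0.0012,0.0006,0.14],[0,0,0],0],
    [[0.0012,0.0006,0.14],[0,0,0],0],
    [[0.0012,0.0006,0.09],[0,0,0],0],
    [[0.0012,0.0006,0.047],[0,0,0],0],
    [[0,0,0],[0,0,0],0],
    [[0,0,0],[0,0,0],0],
  ],
)

```text
clock: 13.73
eef_pos: [0.6184, -0.0171, 0.1242]
tool_rot: [0.768, -0.602, 0.134, -0.171]
ft_force: [0.2, 0.6, -1.3]
grip_width: 0.033
grasp_force: 61.3
```

Run:
```python
from h import *
o,M=housing();Rg=Rt(-M[:,2],-M[:,0]);p,r=pose()
print("grip in housing",((p+r.apply([-.0004,-.0005,.0054])-o)@M).round(4),np.degrees((r.inv()*Rg).as_rotvec()).round(2),bot.get_obs()["ft_force"])
plan(o+M[:,2]*.045-Rg.apply([-.0004,-.0005,.0054]),Rg,5)
```

```text
grip in housing [-0.0001 -0.0007  0.0554] [-0.03  0.   -0.07] [ 0.19401949  0.60322547 -1.2868795 ]
dp [ 0.0042  0.0018 -0.0094] turn deg [-0.   0.  -0.1] mm/row 2.1 deg/row 0.01
[[-0.0007, -0.0001, 0.0104], [-0.0, 0.0, -0.0001]]
[[-0.0007, -0.0001, 0.0104], [-0.0, 0.0, -0.0001]]
[[-0.0007, -0.0001, 0.0104], [-0.0, 0.0, -0.0001]]
[[-0.0007, -0.0001, 0.0104], [-0.0, 0.0, -0.0001]]
[[-0.0007, -0.0001, 0.0104], [-0.0, 0.0, -0.0001]]
```

Call:
apply_moves(
  steps=[
    [[-0.0007,0,0.0104],[0,0,0],0],
    [[-0.0007,0,0.0104],[0,0,0],0],
    [[-0.0007,0,0.0104],[0,0,0],0],
    [[-0.0007,0,0.0104],[0,0,0],0],
    [[-0.0007,0,0.0104],[0,0,0],0],
    [[0,0,0],[0,0,0],0],
    [[0,0,0],[0,0,0],0],
    [[0,0,0],[0,0,0],0],
  ],
)

```text
clock: 14.4
eef_pos: [0.6224, -0.0158, 0.1149]
tool_rot: [0.768, -0.603, 0.134, -0.171]
ft_force: [0.3, 0.9, -1.3]
grip_width: 0.033
grasp_force: 61.3
```

Run:
```python
from h import *
o,M=housing();Rg=Rt(-M[:,2],-M[:,0]);p,r=pose()
print("grip in housing",((p+r.apply([-.0004,-.0005,.0054])-o)@M).round(4),np.degrees((r.inv()*Rg).as_rotvec()).round(2),bot.get_obs()["ft_force"],bot.get_obs()["ft_torque"])
```

```text
grip in housing [-0.0003 -0.0004  0.0452] [-0.06 -0.03 -0.1 ] [ 0.32163356  0.86664197 -1.32249775] [-0.16257501  0.51551937  0.00833872]
```

Free so far. Now the last 4 mm.

Call:
apply_moves(
  steps=[
    [[-0.001,0,0.005],[0,0,0],0],
    [[0,0,0.005],[0,0,0],0],
    [[0,0,0.005],[0,0,0],0],
    [[0,0,0.005],[0,0,0],0],
    [[0,0,0],[0,0,0],0],
    [[0,0,0],[0,0,0],0],
    [[0,0,0],[0,0,0],0],
    [[0,0,0],[0,0,0],0],
  ],
)

```text
clock: 15.07
eef_pos: [0.6239, -0.0151, 0.1113]
tool_rot: [0.768, -0.603, 0.134, -0.171]
ft_force: [-1.0, 0.4, 1.1]
grip_width: 0.0331
grasp_force: 61.6
```

Run:
```python
from h import *
o,M=housing();Rg=Rt(-M[:,2],-M[:,0]);p,r=pose()
print("grip in housing",((p+r.apply([-.0004,-.0005,.0054])-o)@M).round(4),np.degrees((r.inv()*Rg).as_rotvec()).round(2),bot.get_obs()["ft_force"]@M,bot.get_obs()["ft_torque"])
```

```text
grip in housing [-0.0002 -0.0002  0.0412] [-0.07 -0.02 -0.1 ] [-0.28574944  0.62165486  1.3467667 ] [-0.15633973  0.75752154 -0.02263178]
```

Call:
apply_moves(
  steps=[
    [[0,0,0.001],[0,0,0],0.45],
    [[0,0,0],[0,0,0],0.48],
    [[0,0,0],[0,0,0],0.5],
    [[0,0,0],[0,0,0],0.5],
    [[0,0,-0.05],[0,0,0],0.5],
    [[0,0,-0.1],[0,0,0],0.5],
    [[0,0,-0.15],[0,0,0],0.5],
    [[0,0,-0.2],[0,0,0],0.6],
  ],
)

```text
clock: 15.73
eef_pos: [0.581, -0.025, 0.2003]
tool_rot: [0.768, -0.603, 0.132, -0.17]
ft_force: [1.0, -0.5, 0.5]
grip_width: 0.0508
grasp_force: 0.0
```

Call:
apply_moves(
  steps=[
    [[0,0,-0.2],[0,0,0],0.8],
    [[0,0,-0.1],[0,0,0],1],
    [[0,0,0],[0,0,0],1],
    [[0,0,0],[0,0,0],1],
    [[0,0,0],[0,0,0],1],
    [[0,0,0],[0,0,0],1],
    [[0,0,0],[0,0,0],1],
    [[0,0,0],[0,0,0],1],
  ],
)

```text
clock: 16.4
eef_pos: [0.5578, -0.0311, 0.2542]
tool_rot: [0.768, -0.603, 0.132, -0.17]
ft_force: [-0.5, -1.0, 0.9]
grip_width: 0.0856
grasp_force: 0.0
```

Run:
```python
from h import *
o,M=housing(); p,r=pose(); print(p,bot.get_obs()["joint_pos"].round(2))
im,W=snap("wrist","w7"); L=(W-o)@M
hs=cv2.cvtColor(im,cv2.COLOR_RGB2HSV)
g=(hs[...,0]>45)&(hs[...,0]<85)&(hs[...,1]>100)&(abs(L[...,2]-.029)<.012)&(abs(L[...,0])<.06)&(abs(L[...,1])<.07); Q=L[g]
print("board in housing",len(Q),cv2.minAreaRect((Q[:,:2]*1000).astype(np.float32)),np.median(Q[:,2])); A=np.c_[Q[:,:2],np.ones(len(Q))]; print("plane",np.linalg.lstsq(A,Q[:,2],rcond=None)[0])
k=(abs(L[...,2]-.053)<.003)&(abs(L[...,0])<.025)&(abs(L[...,1])<.025);Q=L[k];print("transf",len(Q),cv2.minAreaRect((Q[:,:2]*1000).astype(np.float32)))
# cover A: box angle: long side(52)=x ; minAreaRect gave (39.6,52.1)@69deg => y dir at 69deg
a=np.radians(69.3-90); X=np.array([np.cos(a),np.sin(a),0]);Y=np.array([-np.sin(a),np.cos(a),0])
for n,v in(("y",Y),("x",X)):
  for s in(1,-1): print(n,s,np.degrees((r.inv()*Rt(np.array([0,0,-1.]),s*v)).as_rotvec()).round(1))
plan([.617,-.322,.22],near(Rt(np.array([0,0,-1.]),Y)),13)
```

```text
[ 0.55777506 -0.0310605   0.25418976] [-0.14  0.07 -0.28  0.82  0.16 -1.91]
board in housing 4977 ((-0.5990066528320312, -0.3444671630859375), (78.91121673583984, 104.13375091552734), 0.0872574970126152) 0.029242101959141245
plane [-0.00026968 -0.00098296  0.02923938]
transf 1159 ((-0.5659847259521484, -0.20374202728271484), (21.767820358276367, 33.74026870727539), 89.63753509521484)
y 1 [-14.1  27.  122.1]
y -1 [-23.  -12.  -54.6]
x 1 [  -9.9  -31.4 -142.6]
x -1 [-24.1   7.6  33.9]
dp [ 0.0591 -0.2909 -0.0345] turn deg [-23.  -12.  -54.6] mm/row 23.0 deg/row 4.65
[[0.1141, 0.0097, 0.01], [-0.0098, -0.0051, -0.0233]]
[[0.1132, 0.0177, 0.0086], [-0.0098, -0.0051, -0.0233]]
[[0.1118, 0.0257, 0.0074], [-0.0098, -0.0051, -0.0233]]
[[0.1097, 0.0337, 0.0065], [-0.0098, -0.0051, -0.0233]]
[[0.107, 0.0414, 0.006], [-0.0098, -0.0051, -0.0233]]
[[0.1038, 0.049, 0.0056], [-0.0098, -0.0051, -0.0233]]
[[0.1, 0.0563, 0.0056], [-0.0098, -0.0051, -0.0233]]
[[0.0958, 0.0633, 0.0059], [-0.0098, -0.0051, -0.0233]]
[[0.091, 0.0699, 0.0064], [-0.0098, -0.0051, -0.0233]]
[[0.0857, 0.0762, 0.0073], [-0.0098, -0.0051, -0.0233]]
[[0.08, 0.0821, 0.0084], [-0.0098, -0.0051, -0.0233]]
[[0.074, 0.0874, 0.0098], [-0.0098, -0.0051, -0.0233]]
[[0.0675, 0.0923, 0.0114], [-0.0098, -0.0051, -0.0233]]
```

Board seated: offset below 0.6 mm, level. Next, cover A, gripped along its x.

Run:
```python
from h import *
a=np.radians(69.3-90); X=np.array([np.cos(a),np.sin(a),0])
plan([.617,-.322,.20],Rt(np.array([0,0,-1.]),-X),12)
```

```text
dp [ 0.0591 -0.2909 -0.0545] turn deg [-24.1   7.6  33.9] mm/row 25.1 deg/row 3.53
[[0.1236, 0.014, 0.0184], [-0.0112, 0.0035, 0.0157]]
[[0.1239, 0.0072, 0.0201], [-0.0112, 0.0035, 0.0157]]
[[0.1239, 0.0004, 0.0216], [-0.0112, 0.0035, 0.0157]]
[[0.1235, -0.0065, 0.0228], [-0.0112, 0.0035, 0.0157]]
[[0.1227, -0.0134, 0.0238], [-0.0112, 0.0035, 0.0157]]
[[0.1216, -0.0203, 0.0246], [-0.0112, 0.0035, 0.0157]]
[[0.1202, -0.0271, 0.0251], [-0.0112, 0.0035, 0.0157]]
[[0.1184, -0.0339, 0.0253], [-0.0112, 0.0035, 0.0157]]
[[0.1163, -0.0406, 0.0253], [-0.0112, 0.0035, 0.0157]]
[[0.1138, -0.0471, 0.0251], [-0.0112, 0.0035, 0.0157]]
[[0.1111, -0.0535, 0.0245], [-0.0112, 0.0035, 0.0157]]
[[0.108, -0.0598, 0.0237], [-0.0112, 0.0035, 0.0157]]
```

Call:
apply_moves(
  steps=[
    [[0.124,0.014,0.018],[-0.0112,0.0035,0.0157],1],
    [[0.124,0.007,0.02],[-0.0112,0.0035,0.0157],1],
    [[0.124,0,0.0216],[-0.0112,0.0035,0.0157],1],
    [[0.1235,-0.0065,0.023],[-0.0112,0.0035,0.0157],1],
    [[0.123,-0.013,0.024],[-0.0112,0.0035,0.0157],1],
    [[0.122,-0.02,0.0246],[-0.0112,0.0035,0.0157],1],
    [[0.12,-0.027,0.025],[-0.0112,0.0035,0.0157],1],
    [[0.118,-0.034,0.025],[-0.0112,0.0035,0.0157],1],
  ],
)

```text
clock: 17.12
eef_pos: [0.5978, -0.2264, 0.2188]
tool_rot: [-0.644, 0.761, -0.045, 0.058]
ft_force: [1.1, 0.4, 0.6]
grip_width: 0.0855
grasp_force: 0.0
```

Call:
apply_moves(
  steps=[
    [[0.116,-0.041,0.025],[-0.0112,0.0035,0.0157],1],
    [[0.114,-0.047,0.025],[-0.0112,0.0035,0.0157],1],
    [[0.111,-0.0535,0.0245],[-0.0112,0.0035,0.0157],1],
    [[0.108,-0.06,0.024],[-0.0112,0.0035,0.0157],1],
    [[0,0,0],[0,0,0],1],
    [[0,0,0],[0,0,0],1],
    [[0,0,0],[0,0,0],1],
    [[0,0,0],[0,0,0],1],
  ],
)

```text
clock: 17.78
eef_pos: [0.6174, -0.3214, 0.2023]
tool_rot: [-0.569, 0.822, -0.001, 0.001]
ft_force: [0.3, -0.6, -0.0]
grip_width: 0.0855
grasp_force: 0.0
```

Run:
```python
from h import *
p,r=pose();print(p)
im,W=snap("wrist","w8"); D=np.hypot(W[...,0]-.617,W[...,1]+.322)
k=(D<.045)&(W[...,2]>.0375)&(W[...,2]<.05); Q=W[k]; print("zs",np.percentile(W[D<.02][:,2],[5,50,95]))
print("box",len(Q),cv2.minAreaRect((Q[:,:2]*1000).astype(np.float32)),np.median(Q[:,2]))
k=(D<.095)&(W[...,2]>.014)&(W[...,2]<.026); Q=W[k]; print("roof",len(Q),cv2.minAreaRect((Q[:,:2]*1000).astype(np.float32)),np.median(Q[:,2]))
```

```text
[ 0.61737614 -0.32139988  0.20230242]
zs [0.03567941 0.26465099 0.27113449]
box 98 ((616.0476684570312, -321.0631408691406), (37.27605056762695, 50.357486724853516), 68.04490661621094) 0.0377210671898226
roof 11664 ((616.734619140625, -320.0467834472656), (140.08470153808594, 94.2571029663086), 68.66870880126953) 0.018158851293277597
```

View pics/w8.png

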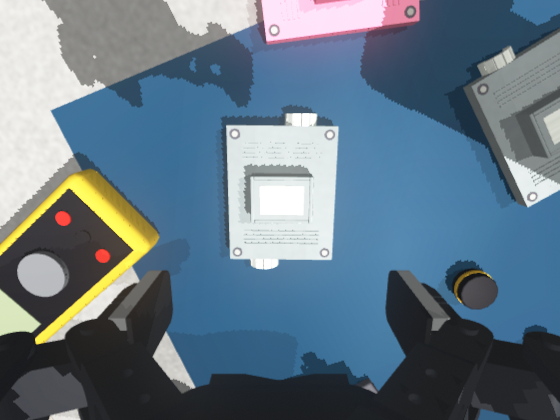

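Cover A at (282,192). Its bosses are at top right (300,119) and bottom left (264,264), which with image down = +y and image left = +x puts the +y boss at +x, so it is the right cover. Roof z 0.018, box top z 0.037, consistent with it resting on its lip. The multimeter at (80,255) is clear of the fingers.

Run:
```python
from h import *
a=np.radians(-21.5); X=np.array([np.cos(a),np.sin(a),0])
plan([.6165,-.3205,.06],Rt(np.array([0,0,-1.]),-X),5)
```

```text
dp [-0.0009  0.0008 -0.1429] turn deg [-0.2  0.   0.9] mm/row 28.6 deg/row 0.18
[[-0.0003, 0.0016, 0.1429], [-0.0002, 0.0, 0.001]]
[[-0.0003, 0.0015, 0.1429], [-0.0002, 0.0, 0.001]]
[[-0.0003, 0.0014, 0.1429], [-0.0002, 0.0, 0.001]]
[[-0.0004, 0.0013, 0.1429], [-0.0002, 0.0, 0.001]]
[[-0.0004, 0.0013, 0.1429], [-0.0002, 0.0, 0.001]]
```

Call:
apply_moves(
  steps=[
    [[-0.0003,0.0014,0.143],[0,0,0.001],1],
    [[-0.0003,0.0014,0.143],[0,0,0.001],1],
    [[-0.0003,0.0014,0.143],[0,0,0.001],1],
    [[-0.0003,0.0014,0.143],[0,0,0.001],1],
    [[-0.0003,0.0014,0.143],[0,0,0.001],1],
    [[0,0,0],[0,0,0],0.9],
    [[0,0,0],[0,0,0],0.9],
    [[0,0,0],[0,0,0],0.9],
  ],
)

```text
clock: 18.5
eef_pos: [0.6177, -0.3216, 0.0617]
tool_rot: [-0.562, 0.827, -0.002, 0.002]
ft_force: [-0.3, -0.4, 0.7]
grip_width: 0.0771
grasp_force: 0.0
```

Run:
```python
from h import *
a=np.radians(-21.5); X=np.array([np.cos(a),np.sin(a),0])
plan([.6165,-.3205,.036],Rt(np.array([0,0,-1.]),-X),3)
```

```text
dp [-0.0012  0.0011 -0.0257] turn deg [-0.3  0.  -0.1] mm/row 8.6 deg/row 0.1
[[-0.001, 0.0027, 0.0427], [-0.0006, 0.0, -0.0001]]
[[-0.001, 0.0026, 0.0427], [-0.0006, 0.0, -0.0001]]
[[-0.001, 0.0026, 0.0427], [-0.0006, 0.0, -0.0001]]
```

Call:
apply_moves(
  steps=[
    [[-0.001,0.0026,0.04],[-0.0006,0,0],0.9],
    [[-0.001,0.0026,0.04],[-0.0006,0,0],0.9],
    [[-0.001,0.0026,0.04],[-0.0006,0,0],0.9],
    [[0,0,0],[0,0,0],0.9],
    [[0,0,0],[0,0,0],0],
    [[0,0,0],[0,0,0],0],
    [[0,0,0],[0,0,0],0],
    [[0,0,0],[0,0,0],0],
  ],
)

```text
clock: 19.17
eef_pos: [0.6156, -0.3206, 0.0353]
tool_rot: [-0.562, 0.827, 0.001, -0.001]
ft_force: [-0.6, 0.7, 1.2]
grip_width: 0.0503
grasp_force: 64.9
```

Run:
```python
from h import *
o,M=housing(); p,r=pose();print(p,bot.get_obs()["grip_width"],"grip in tool",r.inv().apply(np.array([.6165,-.3205,.027])-p).round(4))
up=np.array([p[0],p[1],.23])
plan(o+M[:,2]*.20,Rt(-M[:,2],-M[:,0]),12,(up,r))
```

```text
[ 0.61561196 -0.32064267  0.03534447] 0.050313629379089696 grip in tool [-0.0005 -0.0008  0.0083]
dp [-0.0541  0.2907  0.0207] turn deg [ 24.3  -7.7 -34.9] mm/row 24.7 deg/row 3.61
[[-0.1043, 0.0656, -0.0084], [0.0113, -0.0035, -0.0162]]
[[-0.1076, 0.0599, -0.0094], [0.0113, -0.0035, -0.0162]]
[[-0.1106, 0.054, -0.0102], [0.0113, -0.0035, -0.0162]]
[[-0.1133, 0.048, -0.0108], [0.0113, -0.0035, -0.0162]]
[[-0.1157, 0.0418, -0.0111], [0.0113, -0.0035, -0.0162]]
[[-0.1178, 0.0354, -0.0111], [0.0113, -0.0035, -0.0162]]
[[-0.1196, 0.029, -0.011], [0.0113, -0.0035, -0.0162]]
[[-0.121, 0.0225, -0.0105], [0.0113, -0.0035, -0.0162]]
[[-0.1221, 0.016, -0.0099], [0.0113, -0.0035, -0.0162]]
[[-0.1228, 0.0094, -0.0089], [0.0113, -0.0035, -0.0162]]
[[-0.1232, 0.0029, -0.0078], [0.0113, -0.0035, -0.0162]]
[[-0.1233, -0.0036, -0.0064], [0.0113, -0.0035, -0.0162]]
```

Call:
apply_moves(
  steps=[
    [[0,0,-0.1],[0,0,0],0],
    [[0,0,-0.15],[0,0,0],0],
    [[0,0,-0.2],[0,0,0],0],
    [[0,0,-0.2],[0,0,0],0],
    [[0,0,-0.2],[0,0,0],0],
    [[0,0,-0.12],[0,0,0],0],
    [[-0.104,0.066,-0.0084],[0.0113,-0.0035,-0.0162],0],
    [[-0.108,0.06,-0.0094],[0.0113,-0.0035,-0.0162],0],
  ],
)

```text
clock: 19.83
eef_pos: [0.6089, -0.2738, 0.2343]
tool_rot: [-0.603, 0.797, -0.024, 0.03]
ft_force: [0.8, -0.4, -3.8]
grip_width: 0.0506
grasp_force: 64.5
```

Call:
apply_moves(
  steps=[
    [[-0.111,0.054,-0.01],[0.0113,-0.0035,-0.0162],0],
    [[-0.113,0.048,-0.011],[0.0113,-0.0035,-0.0162],0],
    [[-0.116,0.042,-0.011],[0.0113,-0.0035,-0.0162],0],
    [[-0.118,0.035,-0.011],[0.0113,-0.0035,-0.0162],0],
    [[-0.12,0.029,-0.011],[0.0113,-0.0035,-0.0162],0],
    [[-0.121,0.0225,-0.0105],[0.0113,-0.0035,-0.0162],0],
    [[-0.122,0.016,-0.01],[0.0113,-0.0035,-0.0162],0],
    [[-0.123,0.0094,-0.009],[0.0113,-0.0035,-0.0162],0],
  ],
)

```text
clock: 20.5
eef_pos: [0.5695, -0.077, 0.2455]
tool_rot: [0.742, -0.645, 0.112, -0.143]
ft_force: [-0.9, 0.2, -2.6]
grip_width: 0.0503
grasp_force: 64.5
```

Call:
apply_moves(
  steps=[
    [[-0.123,0.003,-0.008],[0.0113,-0.0035,-0.0162],0],
    [[-0.123,-0.0036,-0.0064],[0.0113,-0.0035,-0.0162],0],
    [[0,0,0],[0,0,0],0],
    [[0,0,0],[0,0,0],0],
    [[0,0,0],[0,0,0],0],
    [[0,0,0],[0,0,0],0],
    [[0,0,0],[0,0,0],0],
    [[0,0,0],[0,0,0],0],
  ],
)

```text
clock: 21.17
eef_pos: [0.562, -0.0307, 0.2493]
tool_rot: [0.769, -0.602, 0.134, -0.17]
ft_force: [0.2, 0.1, -2.1]
grip_width: 0.0508
grasp_force: 64.5
```

Run:
```python
from h import *
o,M=housing(); p,r=pose();print(p,bot.get_obs()["grip_width"],"rot err",np.degrees((r.inv()*Rt(-M[:,2],-M[:,0])).as_rotvec()).round(2))
im,W=snap("wrist","w9"); T=r.inv().apply(np.nan_to_num(W).reshape(-1,3)-p).reshape(W.shape)
g=(abs(T[...,2]-.0173)<.004)&(abs(T[...,0])<.075)&(abs(T[...,1])<.06); Q=T[g]
A=np.c_[Q[:,:2],np.ones(len(Q))]; print("plane",np.linalg.lstsq(A,Q[:,2],rcond=None)[0],len(Q))
# exclude bosses (|x|>.061); sample the y-edges by bands, and x far edge
B=Q[abs(Q[:,0])<.0615]; 
for x0 in np.arange(-.055,.06,.01):
    b=B[abs(B[:,0]-x0)<.005]
    if len(b)>40: print(round(x0,3),len(b),np.percentile(b[:,1],[.5,99.5]).round(4))
for y0 in (-.04,-.03,.0,.03,.04):
    b=Q[abs(Q[:,1]-y0)<.004]; print("y",y0,np.percentile(b[:,0],[.5,99.5]).round(4))
print(cv2.minAreaRect((Q[:,:2]*1000).astype(np.float32)))
```

```text
[ 0.56200134 -0.03069174  0.24928459] 0.05078578989777568 rot err [ 0.05 -0.09  0.01]
plane [0.00448903 0.00368534 0.01720752] 32562
-0.055 172 [-0.0339  0.0325]
-0.045 2531 [-0.0344  0.0331]
-0.035 2142 [-0.034   0.0326]
-0.025 44 [-0.0318  0.0305]
-0.005 108 [-0.0479  0.0467]
0.005 1164 [-0.0475  0.0462]
0.015 2477 [-0.0476  0.0461]
0.025 5252 [-0.0472  0.0458]
0.035 5431 [-0.0474  0.0458]
0.045 5937 [-0.0473  0.0456]
0.055 6141 [-0.0474  0.0456]
y -0.04 [0.0018 0.0594]
y -0.03 [-0.0496  0.0595]
y 0.0 [-0.052   0.0596]
y 0.03 [-0.0496  0.0599]
y 0.04 [0.0006 0.0599]
((8.218502044677734, -0.5833969116210938), (94.83399200439453, 122.97798919677734), 89.69969940185547)
```

View pics/w9.png

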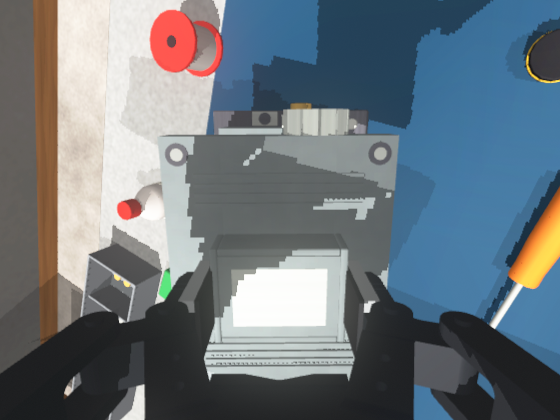

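The view shows cover A held square, with the housing's matching port behind the boss at (315,122). Offsets are below 1 mm.

Run:
```python
from h import *
o,M=housing();Rg=Rt(-M[:,2],-M[:,0])
plan(o+M[:,2]*.070-Rg.apply([-.0003,-.0006,.0082]),Rg,6)
```

```text
dp [ 0.0491  0.0126 -0.1092] turn deg [ 0.  -0.1  0. ] mm/row 20.1 deg/row 0.02
[[-0.0005, 0.0001, 0.1004], [0.0, -0.0001, 0.0]]
[[-0.0005, 0.0001, 0.1004], [0.0, -0.0001, 0.0]]
[[-0.0005, 0.0001, 0.1004], [0.0, -0.0001, 0.0]]
[[-0.0004, 0.0002, 0.1004], [0.0, -0.0001, 0.0]]
[[-0.0004, 0.0002, 0.1004], [0.0, -0.0001, 0.0]]
[[-0.0004, 0.0002, 0.1004], [0.0, -0.0001, 0.0]]
```

Call:
apply_moves(
  steps=[
    [[-0.0005,0,0.14],[0,0,0],0],
    [[-0.0005,0,0.14],[0,0,0],0],
    [[-0.0005,0,0.14],[0,0,0],0],
    [[-0.0005,0,0.1],[0,0,0],0],
    [[-0.0005,0,0.05],[0,0,0],0],
    [[-0.0005,0,0.03],[0,0,0],0],
    [[0,0,0],[0,0,0],0],
    [[0,0,0],[0,0,0],0],
  ],
)

```text
clock: 21.88
eef_pos: [0.6112, -0.0175, 0.1414]
tool_rot: [0.769, -0.602, 0.134, -0.17]
ft_force: [0.7, -0.7, -1.4]
grip_width: 0.0503
grasp_force: 64.5
```

```bash
cat > c.py <<'E'
from h import *
o,M=housing();Rg=Rt(-M[:,2],-M[:,0]);p,r=pose();g=[-.0003,-.0006,.0082]
print("grip in housing",((p+r.apply(g)-o)@M).round(4),np.degrees((r.inv()*Rg).as_rotvec()).round(2),(bot.get_obs()["ft_force"]@M).round(1))
plan(o+M[:,2]*.064-Rg.apply(g),Rg,1)
E
python3 c.py
```

```text
grip in housing [0.0008 0.0004 0.0712] [-0.03 -0.08  0.07] [-0.2 -0.9 -1.5]
dp [ 0.0023  0.0001 -0.0068] turn deg [-0.  -0.1  0.1] mm/row 7.2 deg/row 0.11
[[0.0022, 0.0042, 0.0358], [-0.0002, -0.0005, 0.0004]]
```

Call:
apply_moves(
  steps=[
    [[0.001,0.002,0.01],[0,0,0],0],
    [[0.001,0.001,0.01],[0,0,0],0],
    [[0,0,0.01],[0,0,0],0],
    [[0,0,0.006],[0,0,0],0],
    [[0,0,0],[0,0,0],0],
    [[0,0,0],[0,0,0],0],
    [[0,0,0],[0,0,0],0],
    [[0,0,0],[0,0,0],0],
  ],
)

```text
clock: 22.55
eef_pos: [0.6133, -0.0171, 0.134]
tool_rot: [0.769, -0.602, 0.134, -0.17]
ft_force: [0.9, -0.1, -2.3]
grip_width: 0.0509
grasp_force: 64.5
```

```bash
python3 c.py
```

```text
grip in housing [-0.0004  0.0003  0.0635] [ 0.01 -0.06  0.07] [-0.2 -0.3 -2.4]
dp [ 0.0002 -0.0003  0.0006] turn deg [ 0.  -0.1  0.1] mm/row 0.7 deg/row 0.1
[[0.0017, -0.0018, -0.0023], [0.0001, -0.0004, 0.0004]]
```

Lip entering cleanly. 3.5 mm to go.

Call:
apply_moves(
  steps=[
    [[0.001,-0.0015,0.005],[0,0,0],0],
    [[0,0,0.005],[0,0,0],0],
    [[0,0,0.004],[0,0,0],0],
    [[0,0,0.003],[0,0,0],0],
    [[0,0,0],[0,0,0],0],
    [[0,0,0],[0,0,0],0],
    [[0,0,0],[0,0,0],0],
    [[0,0,0],[0,0,0],0],
  ],
)

```text
clock: 23.22
eef_pos: [0.6147, -0.0171, 0.1321]
tool_rot: [0.769, -0.602, 0.134, -0.17]
ft_force: [-6.7, -1.1, 6.8]
grip_width: 0.0505
grasp_force: 66.0
```

```bash
python3 c.py
```

```text
grip in housing [0.0001 0.     0.0612] [-0.02 -0.08  0.06] [-3.3  0.6  9. ]
dp [-0.0012 -0.0004  0.0024] turn deg [-0.  -0.1  0.1] mm/row 2.8 deg/row 0.1
[[0.0003, 0.0007, -0.0137], [-0.0001, -0.0004, 0.0003]]
```

Call:
apply_moves(
  steps=[
    [[0,0,-0.003],[0,0,0],0],
    [[0,0,0],[0,0,0],0.64],
    [[0,0,0],[0,0,0],0.68],
    [[0,0,0],[0,0,0],0.75],
    [[0,0,-0.03],[0,0,0],0.8],
    [[0,0,-0.1],[0,0,0],0.8],
    [[0,0,-0.2],[0,0,0],0.8],
    [[0,0,-0.2],[0,0,0],0.8],
  ],
)

```text
clock: 23.88
eef_pos: [0.5698, -0.0273, 0.227]
tool_rot: [0.769, -0.602, 0.132, -0.169]
ft_force: [1.2, -0.1, 0.3]
grip_width: 0.0683
grasp_force: 0.0
```

Call:
apply_moves(
  steps=[
    [[0,0,-0.15],[0,0,0],0.8],
    [[0,0,0],[0,0,0],0.8],
    [[0,0,0],[0,0,0],0.8],
    [[0,0,0],[0,0,0],0.8],
    [[0,0,0],[0,0,0],0.8],
    [[0,0,0],[0,0,0],0.8],
    [[0,0,0],[0,0,0],0.8],
    [[0,0,0],[0,0,0],0.8],
  ],
)

```text
clock: 24.55
eef_pos: [0.5586, -0.0304, 0.2534]
tool_rot: [0.769, -0.602, 0.133, -0.169]
ft_force: [-0.4, 0.4, 0.3]
grip_width: 0.0688
grasp_force: 0.0
```

Run:
```python
from h import *
o,M=housing(); p,r=pose(); print(p)
im,W=snap("wrist","w10"); L=(W-o)@M
k=(abs(L[...,2]-.051)<.004)&(abs(L[...,0])<.06)&(abs(L[...,1])<.062); Q=L[k]; A=np.c_[Q[:,:2],np.ones(len(Q))]
print("roof",len(Q),np.median(Q[:,2]),"plane",np.linalg.lstsq(A,Q[:,2],rcond=None)[0],cv2.minAreaRect((Q[:,:2]*1000).astype(np.float32)))
k=(abs(L[...,2]-.069)<.003)&(abs(L[...,0])<.035)&(abs(L[...,1])<.03); Q=L[k]; print("box",np.median(Q[:,2]),cv2.minAreaRect((Q[:,:2]*1000).astype(np.float32)))
```

```text
[ 0.55863038 -0.03041935  0.25341662]
roof 13734 0.05213850486056243 plane [ 0.00390064 -0.00502962  0.05214677] ((-0.7799072265625, 0.19017410278320312), (94.31183624267578, 123.06420135498047), 1.0016433000564575)
box 0.07008126621788807 ((-0.8929672241210938, 0.3239765167236328), (52.03119659423828, 40.71288299560547), 0.9169420599937439)
```

View pics/w10.png

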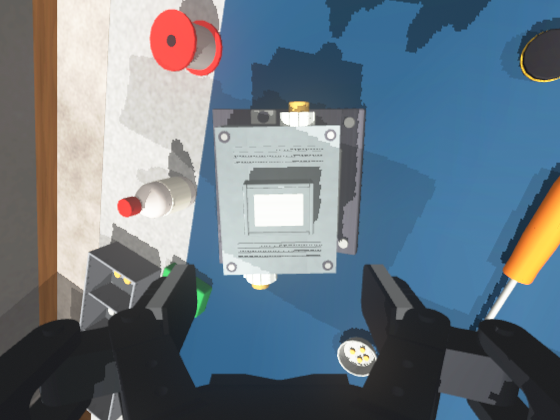

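The cover is on and level, but reads about 1 mm high with 0.9° of yaw. That is within limits; a gentle press on the box with shut fingers will make sure it's flush.

Run:
```python
from h import *
o,M=housing();Rg=Rt(-M[:,2],-M[:,0])
plan(o+M@np.array([-.0005,0,.090]),Rg,6)
```

```text
dp [ 0.0475  0.0115 -0.103 ] turn deg [ 0.1 -0.   0.1] mm/row 19.0 deg/row 0.02
[[0.0001, -0.0008, 0.095], [0.0001, -0.0, 0.0001]]
[[0.0001, -0.0008, 0.095], [0.0001, -0.0, 0.0001]]
[[0.0001, -0.0008, 0.095], [0.0001, -0.0, 0.0001]]
[[0.0001, -0.0007, 0.095], [0.0001, -0.0, 0.0001]]
[[0.0001, -0.0007, 0.095], [0.0001, -0.0, 0.0001]]
[[0.0001, -0.0007, 0.095], [0.0001, -0.0, 0.0001]]
```

Call:
apply_moves(
  steps=[
    [[0,-0.0008,0.13],[0,0,0],0],
    [[0,-0.0008,0.13],[0,0,0],0],
    [[0,-0.0008,0.12],[0,0,0],0],
    [[0,-0.0008,0.08],[0,0,0],0],
    [[0,-0.0008,0.05],[0,0,0],0],
    [[0,-0.0008,0.03],[0,0,0],0],
    [[0,0,0.015],[0,0,0],0],
    [[0,0,0],[0,0,0],0],
  ],
)

```text
clock: 25.27
eef_pos: [0.6055, -0.0192, 0.1545]
tool_rot: [0.769, -0.602, 0.134, -0.17]
ft_force: [-0.6, 0.1, 0.3]
grip_width: 0.0001
grasp_force: 0.0
```

Call:
apply_moves(
  steps=[
    [[0,0,0.006],[0,0,0],0],
    [[0,0,0.006],[0,0,0],0],
    [[0,0,0.006],[0,0,0],0],
    [[0,0,0],[0,0,0],0],
    [[0,0,0],[0,0,0],0],
    [[0,0,0],[0,0,0],0],
    [[0,0,0],[0,0,0],0],
    [[0,0,0],[0,0,0],0],
  ],
)

```text
clock: 25.93
eef_pos: [0.6068, -0.0189, 0.1514]
tool_rot: [0.769, -0.602, 0.134, -0.17]
ft_force: [0.8, 0.2, 0.2]
grip_width: -0.0002
grasp_force: 0.0
```

Run:
```python
from h import *
o,M=housing();p,r=pose();print(((p-o)@M).round(4),(bot.get_obs()["ft_force"]@M).round(1))
```

```text
[ 0.0003 -0.0001  0.0903] [ 0.8  0.  -0.1]
```

Call:
apply_moves(
  steps=[
    [[0,0,0.006],[0,0,0],0],
    [[0,0,0.006],[0,0,0],0],
    [[0,0,0.005],[0,0,0],0],
    [[0,0,0.004],[0,0,0],0],
    [[0,0,0],[0,0,0],0],
    [[0,0,0],[0,0,0],0],
    [[0,0,0],[0,0,0],0],
    [[0,0,0],[0,0,0],0],
  ],
)

```text
clock: 26.6
eef_pos: [0.6085, -0.0186, 0.1486]
tool_rot: [0.769, -0.602, 0.134, -0.17]
ft_force: [-5.5, -1.8, 7.9]
grip_width: -0.0001
grasp_force: 4.7
```

Run:
```python
from h import *
o,M=housing();p,r=pose();print(((p-o)@M).round(4),(bot.get_obs()["ft_force"]@M).round(1))
```

```text
[ 0.0006 -0.0002  0.0871] [-1.9 -0.4  9.6]
```

Call:
apply_moves(
  steps=[
    [[0,0,0.003],[0,0,0],0],
    [[0,0,0.003],[0,0,0],0],
    [[0,0,0.002],[0,0,0],0],
    [[0,0,0],[0,0,0],0],
    [[0,0,0],[0,0,0],0],
    [[0,0,0],[0,0,0],0],
    [[0,0,0],[0,0,0],0],
    [[0,0,0],[0,0,0],0],
  ],
)

```text
clock: 27.27
eef_pos: [0.6087, -0.0186, 0.1485]
tool_rot: [0.769, -0.602, 0.135, -0.17]
ft_force: [-13.0, -1.4, 17.0]
grip_width: 0.0003
grasp_force: 10.7
```

Run:
```python
from h import *
o,M=housing();p,r=pose();print(((p-o)@M).round(4),(bot.get_obs()["ft_force"]@M).round(1))
```

```text
[ 0.0008 -0.0003  0.0869] [-4.5  1.8 20.9]
```

Call:
apply_moves(
  steps=[
    [[0,0,-0.01],[0,0,0],0],
    [[0,0,-0.05],[0,0,0],0],
    [[0,0,-0.1],[0,0,0],0],
    [[0,0,-0.15],[0,0,0],0],
    [[0,0,-0.15],[0,0,0],0],
    [[0,0,-0.15],[0,0,0],0],
    [[0,0,0],[0,0,0],0],
    [[0,0,0],[0,0,0],0],
  ],
)

```text
clock: 27.93
eef_pos: [0.56, -0.0309, 0.2596]
tool_rot: [0.769, -0.601, 0.136, -0.171]
ft_force: [-0.3, 0.6, -0.4]
grip_width: 0.0003
grasp_force: 0.0
```

Run:
```python
from h import *
o,M=housing(); p,r=pose(); print(p)
im,W=snap("wrist","w11"); L=(W-o)@M
k=(abs(L[...,2]-.051)<.004)&(abs(L[...,0])<.06)&(abs(L[...,1])<.062); Q=L[k]; A=np.c_[Q[:,:2],np.ones(len(Q))]
print("roof",len(Q),np.median(Q[:,2]),"plane",np.linalg.lstsq(A,Q[:,2],rcond=None)[0],cv2.minAreaRect((Q[:,:2]*1000).astype(np.float32)))
```

```text
[ 0.55998086 -0.03087694  0.25955501]
roof 12633 0.052176954021249014 plane [ 0.00321306 -0.00451705  0.05215998] ((-0.7450675964355469, -0.6691246032714844), (94.19395446777344, 122.21195983886719), 0.9913263916969299)
```

The cover is bottomed out: 21 N produced no further movement, and everything is within limits. I'm handing in.

```bash
python3 -c "
from h import *
print(bot.job_done())"
```

```text
the job is handed in; nothing more can be done
None
```

I assembled the module and handed it in at about 28 s of the 72 s limit. By my last camera checks the battery, board and own cover are all within limits, but the cover reads about 1 mm high (21 N did not lower it); the hand-in gave no verdict.

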